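# Prop the parts bin on a slope and clear the saw's catch tray into it

## Robot

A 6-joint arm with a two-finger parallel gripper is mounted at the origin on a cart in front of the work surface, level with it; the furniture and walls round the work are solid. World frame = base frame: x ahead of the robot, y to its left, z up, the work surface at z = 0. Lengths are in mm, angles in degrees, forces in N, time in s.
With the tool pointing down it reaches from about 350 to 850 mm from the base axis. Payload 8.1 kg.
Tool frame: the origin (TCP) lies at the very end of the fingers, on their centre line; the grasp point (between the pads) lies 19 mm behind it (r.grasp_offset is the distance from the TCP to the grasp point, in mm); z points along the fingers, y is the line along which they close (so a half turn about z gives the same grasp; the last joint's range is limited). The gripper opens to 85 mm and grips with 20 to 120 N. Pads are 22 mm wide; open, the fingers measure 114 mm over their backs; the gripper's body (76 mm by 85 mm) begins 54 mm behind the grasp point. The pads swing forward as they close: fully open they stand 13 mm farther back than shut.
Start: joints at [-73.132, 7.471, 85.268, -0, 87.261, -4.893], TCP at [222.461, -557.24, 231.292] pointing down, gripper open.
Joint ranges: [-169.43, 169.43], [-51.17, 129.36], [1.28, 143.12], [-76.62, 256.62], [0, 156.53], [-152.29, 152.29]. Speed limits (degrees/s): [136.94, 136.94, 159.86, 180, 180, 180].

## Interface

Orientations are given as [roll, pitch, yaw] about the fixed x, y, z axes, in that order (R = Rz(yaw) Ry(pitch) Rx(roll)).
In Python, from bench import r gives the robot as it stands.
- The arm moves only by the tool carry_out, never from a script. Its argument "commands" is a list of rows, each an object with "jaw": the finger opening in m, from 0 to 0.0854; "translation": the shift along the tool's x, y, z in m, a list of three; "spin": the turn about the tool's z in rad. A call has exactly 8 rows; each row shifts and turns the commanded pose from where the row before left it, along the tool's axes as they then stand; what a row does not reach is not made up. A row lasts 1/12 s, in which the tool goes at most 41.7 mm and 7.16 degrees, less where a joint would pass 70% of its speed; a pose out of reach is approached as far as the arm can. A call is refused whole if a number of a shift passes 0.0417 or a number of a turn 0.125, either way. A call with a gripper value outside its range is refused whole. The fingers move at their own pace and stop on an object; "squeeze" is the grip in N (left out, the last holds). Time passes only in rows, so rows that do not move let the fingers close, or fill a call up. It gives the time, the measured TCP pose, the force, the opening and the grip force at its end, in the units of the state.
- r.sense(): the state, without advancing time (a new reading comes with each control period).
- r.snapshot(name): name is "scene" or "top"; returns a dict with "pixels" (400x640x3 uint8, blue, green, red), "K" (3x3 intrinsics, pixels), "extrinsics" (4x4, takes a point from camera to world coordinates). Camera axes: x right, y down, z forward; pixel columns grow to the right and rows downward; lengths in mm; the calibration is good to about 2 mm. A picture is of the moment at which its call begins. There is no depth.
- r.hand_in(): hands the job in; it is judged then, once.
Trained networks look in a picture, given as the dict that the camera call returned (one of the last four; its "shot" number tells which), for a name from the list of things; names that differ only in an ending like _2 or _b are one class to them, and where a whole thing is asked for, a point or a joint stands for the part that bears it (a point fixed in the world has none). Each returns a list of dicts, best first, with "score" (0 to 1); they miss things now and then, are a little off and sometimes report something else, mostly with a low value. They report only what shows in the picture. A call takes as long as a camera call.
- r.spot_in(picture, target): "xy" ([column, row] in pixels, amid what is visible of it).
- r.regions_of(picture, target): "pixels" (400x640 bool, what is visible of it) and "xy" ([column, row] in pixels, amid what is visible of it).
- r.landmark_of(picture, target): "xy" ([column, row] in pixels: a listed point, or the origin of a listed thing).
The state is a dict: "time": time; "joint_pos": joint angles; "qd": joint speeds; "joint_efforts": joint torques, N m; "tool_pos": TCP position; "tcp_rot": TCP orientation; "ft_force": force on the tool from outside, world axes, zero at the start; "wrist_torque": the same for the moment, N m; "finger_gap": finger opening in mm; "grip_force": force on a finger pad.
Only numpy, scipy, OpenCV 4.12 (cv2) and the standard library are available. Lean on these libraries where they do the work, as an engineer would, in place of code of your own. Each camera call takes 0.05 s, during which the arm holds its last target. There are 200 camera calls.

## Task

Prop the parts bin so it slopes back, then clear the catch tray into it. Tip the bin back on its rear edge by its bar until it leans on the rail of its rest by itself, let go, slide the dark slip lengthways about halfway under the middle of its front, and bring the bin forward again so that it sits on the slip, in its place in front of the rest. Then put every beech block from the catch tray (or wherever one has strayed) into the bin, and leave the other tools alone.

Things in the scene. Friction and masses are not known exactly. Their poses are not given: they have to be found in the camera images.
- bin: loose 0.8 kg bin open at the top: blue tub 120 deep (x, front at -x), 150 wide (y), walls 60 high, 5 thick; steel back panel 6 thick, 100 high at +x, with two end posts and a bar above. Balances at about 20 deg of back tilt: beyond, it falls back on the rest; short of that, it falls forward. Origin: middle of underside. Stands on the plywood panel, whose top is at z = 0.012
- bin_bar (a point): middle of the bin's round steel bar: 14 mm thick, along the bin's y, 120 mm clear between its posts, 160 mm above the underside, 53 mm behind the bin's origin, 53 mm free below it for fingers. Gripped from above (one finger before, one behind), the bin turns about the bar between the fingers
- bin_heel (a point): middle of the bin's rear bottom edge, about which it tips (60 mm behind its origin)
- bin_lip (a point): middle of the bin's front bottom edge (60 mm before its origin)
- rest: fixed lean rest behind the bin: a black rubber rail along y on two aluminium feet. Origin: the middle of the line on the panel where the bin's rear edge stands at first; x points backward, away from the bin, z up. The bin leans on its rail at 30 degrees of tilt
- rest_rail (a point): middle of the rest's rail, 16 mm thick, 150 mm long, 49 mm behind and 70 mm above the rest's origin
- slip: the slip: loose flat dark-brown strip 34 x 118 x 8 mm lying flat on the plywood panel before the bin. Origin: middle of its underside; y is its length
- tray: fixed grey catch tray on the bench to the robot's left, 200 (x) x 236 (y) mm, floor 3 mm thick, lip 10 mm high and 4 mm thick. Origin: middle of its underside
- bracket: bystander: grey clamp bracket standing on its base, 40 x 96 x 62 mm, origin middle of its underside
- spanner: bystander: steel spanner lying flat, 19 x 143 x 8 mm (y its length), origin middle of its underside
- pencil: bystander: red carpenter pencil, 14 x 178 x 8 mm (y its length), origin middle of its underside
- block_1: beech block 1 of up to five, 38 x 70 x 16 mm (x, y, z; y is its length), 30 g, finished part lying in the catch tray; may be absent. Origin: middle of its underside
- block_2: beech block 2 of up to five, 38 x 70 x 16 mm (x, y, z; y is its length), 30 g, finished part lying in the catch tray; may be absent. Origin: middle of its underside
- block_3: beech block 3 of up to five, 38 x 70 x 16 mm (x, y, z; y is its length), 30 g, finished part lying in the catch tray; may be absent. Origin: middle of its underside
- block_4: beech block 4 of up to five, 38 x 70 x 16 mm (x, y, z; y is its length), 30 g, finished part lying in the catch tray; may be absent. Origin: middle of its underside
- block_5: beech block 5 of up to five, 38 x 70 x 16 mm (x, y, z; y is its length), 30 g, finished part lying in the catch tray; may be absent. Origin: middle of its underside

How it is judged (in metres and radians):
On the way, in this order (a step that is already met when the one before it is completed fails the run):
1. the bin is tipped back and leans on the rest by itself, released (angle between bin's own z axis and vertical between 0.42 and 0.75 rad and height (world z) of bin_heel below 0.03 m and contact force between bin and the fingers below 0.3 N), for 0.3 s.
2. while it leans, the slip is slid lengthways under the middle of its front (angle between bin's own z axis and vertical between 0.42 and 0.75 rad and height (world z) of bin_heel below 0.03 m and x of slip in the frame of bin between -0.078 and -0.02 m and y of slip in the frame of bin between -0.045 and 0.045 m and angle between the y axis of slip and the x axis of bin, either way round below 0.6 rad), for 0.2 s.
3. the bin is brought forward and sits on the slip, released (angle between bin's own z axis and vertical between 0.06 and 0.24 rad and contact force between bin and slip above 0.2 N and x of slip in the frame of bin between -0.095 and -0.035 m and y of slip in the frame of bin between -0.045 and 0.045 m and angle between the y axis of slip and the x axis of bin, either way round below 0.6 rad and horizontal distance between bin_heel and rest below 0.05 m and height (world z) of bin_heel below 0.025 m and contact force between bin and the fingers below 0.3 N), for 0.3 s.
At the end, for the whole second after the job is handed in: the bin rests on the slip, sloping back 0.06 to 0.24 rad, heel on the panel within 50 mm of the rest origin; the slip lies lengthways (0.6 rad) under its front, within 45 mm of the middle, 25 mm or more inside; every block lies in the bin, still, below the rim (angle between bin's own z axis and vertical between 0.06 and 0.24 rad and contact force between bin and slip above 0.2 N and x of slip in the frame of bin between -0.095 and -0.035 m and y of slip in the frame of bin between -0.045 and 0.045 m and angle between the y axis of slip and the x axis of bin, either way round below 0.6 rad and horizontal distance between bin_heel and rest below 0.05 m and height (world z) of bin_heel below 0.025 m and x of block_1 in the frame of bin between -0.06 and 0.06 m and y of block_1 in the frame of bin between -0.075 and 0.075 m and z of block_1 in the frame of bin between -0.005 and 0.07 m and linear speed of each of block_1, block_2, block_3, block_4, block_5 below 0.03 m/s and x of block_2 in the frame of bin between -0.06 and 0.06 m and y of block_2 in the frame of bin between -0.075 and 0.075 m and z of block_2 in the frame of bin between -0.005 and 0.07 m and x of block_3 in the frame of bin between -0.06 and 0.06 m and y of block_3 in the frame of bin between -0.075 and 0.075 m and z of block_3 in the frame of bin between -0.005 and 0.07 m and x of block_4 in the frame of bin between -0.06 and 0.06 m and y of block_4 in the frame of bin between -0.075 and 0.075 m and z of block_4 in the frame of bin between -0.005 and 0.07 m and x of block_5 in the frame of bin between -0.06 and 0.06 m and y of block_5 in the frame of bin between -0.075 and 0.075 m and z of block_5 in the frame of bin between -0.005 and 0.07 m and linear speed of bin below 0.02 m/s); the robot touches nothing.
It fails at once if a bystander (bracket, spanner, pencil) is moved more than 4 cm (distance of any of bracket, spanner, pencil from where it was at the start of the episode above 0.04 m).
It fails at once if the bin is carried: its rear edge is lifted more than 4 cm off the panel (height (world z) of bin_heel above 0.055 m).
It fails at once if the bin is tipped right over (angle between bin's own z axis and vertical above 1 rad).
Of block_1, block_2, block_3, block_4, block_5 only 3 to 5 are there at a start; the rules pass over those that are not, and their reading is None.
At some moment in a run one of block_4, block_5 may be knocked a few centimetres aside while the robot is not near it.
Once in a run the grip may slacken for a moment while it holds something.
It also fails if it takes over 210 s, if anything falls off the work surface, if the arm or the gripper's body presses on something with over 40 N, if the wrist force passes 120 N, or if a joint passes its speed limit or range.

## Working session

There is one attempt and no reset: what is moved stays moved. The work goes in short steps, Python scripts to look and compute and a tool call to move; the robot and the scene stay as the last step left them, time stands still between calls to the robot, and variables do not carry over. Pictures are saved under pics/ and viewed, at most 14 in all, crops included, and the job is handed in when it is done.

Besides the shell and the picture viewer there is one more tool, called after "Call:" as a command line: name --argument value ..., lists and objects as JSON in quotes. carry_out: Moves the arm, as the interface text tells. Its arguments: {"type":"object","properties":{"commands":{"type":"array","items":{"type":"object","properties":{"jaw":{"type":"number"},"translation":{"type":"array","items":{"type":"number"}},"spin":{"type":"number"}}}},"squeeze":{"type":"number"}},"required":["commands"]}

```bash
mkdir -p pics; ls; cat > h.py <<'E'
from bench import r
import numpy as np, cv2
def save(p,n): cv2.imwrite('pics/'+n,p['pixels'])
def ray(p,xy,z):
    K=np.array(p['K']);E=np.array(p['extrinsics'])
    d=E[:3,:3]@np.linalg.solve(K,[xy[0],xy[1],1.]);o=E[:3,3]
    return o+d*(z-o[2])/d[2]
def proj(p,X):
    K=np.array(p['K']);E=np.array(p['extrinsics'])
    c=K@(E[:3,:3].T@(np.array(X,float)-E[:3,3]));return c[:2]/c[2]
def rect(p,m,z):
    """min-area rectangle of a mask projected on plane z: centre, sizes, angle of long axis"""
    ys,xs=np.nonzero(m); P=np.array([ray(p,(x,y),z)[:2] for x,y in zip(xs,ys)],np.float32)
    (c,s,a)=cv2.minAreaRect(P)
    if s[0]<s[1]: a+=90; s=s[::-1]
    return np.round(c,1),np.round(s,1),round(((a+90)%180)-90,1)
E
python3 - <<'E'
from h import *
np.set_printoptions(suppress=True,precision=1)
s=r.sense();print({k:np.round(v,1) for k,v in s.items()})
for n in('scene','top'):
    p=r.snapshot(n);save(p,n+'0.png');print(n,p['extrinsics'][:3,3] if hasattr(p['extrinsics'],'shape') else p['extrinsics'])
    for t,z in(('bin_bar',172),('bin_heel',12),('bin_lip',12),('rest_rail',82),('rest',12),('slip',12),('tray',0),('bracket',0),('spanner',0),('pencil',0),('block_1',3)):
        for d in r.landmark_of(p,t)[:6]:
            if d['score']>.3: print(t,round(d['score'],2),np.round(d['xy']),ray(p,d['xy'],z)[:2])
E
```

```text
pics
{'time': np.float64(0.0), 'joint_pos': array([-73.1,   7.5,  85.3,   0. ,  87.3,  -4.9]), 'qd': array([-0.1,  0. , -0.1, -0.1, -0.1,  0. ]), 'joint_efforts': array([  0. , -56.9, -50.1,  -0. ,   0. ,   0. ]), 'tool_pos': array([ 222.3, -556.7,  230.2]), 'tcp_rot': array([-179.9,   -0. ,   21.8]), 'ft_force': array([0.7, 0.3, 0.5]), 'wrist_torque': array([-0.,  0., -0.]), 'grip_force': np.float64(0.0), 'finger_gap': np.float64(85.2)}
scene [  32.9  872.  1165.9]
bin_bar 0.9 [296. 184.] [624.9  -1.4]
bin_heel 0.76 [303. 225.] [604.7   6.1]
bin_lip 0.55 [330. 239.] [503.9  15.6]
rest_rail 0.77 [285. 198.] [675.   -9.8]
slip 0.89 [375. 219.] [ 420.2 -122.5]
spanner 0.58 [218. 285.] [704.1 306.5]
spanner 0.36 [298. 184.] [ 721.4 -155.3]
pencil 0.53 [420. 176.] [ 375.6 -390. ]
block_1 0.84 [305. 283.] [490.  184.4]
block_1 0.83 [279. 310.] [509.  293.2]
block_1 0.82 [335. 286.] [412.2 153.1]
block_1 0.63 [325. 308.] [404.1 227.2]
top [ 343.2  -23.3 1309.1]
bin_bar 0.87 [312. 176.] [615.9   1.5]
bin_heel 0.65 [311. 182.] [635.2   7.6]
bin_lip 0.63 [304. 218.] [518.6  27.5]
rest_rail 0.65 [318. 162.] [679.9 -12.3]
rest_rail 0.49 [260. 248.] [419.6 150. ]
rest 0.52 [311. 178.] [645.8   8.2]
slip 0.85 [349. 250.] [ 422.9 -114.7]
tray 0.77 [235. 237.] [455.2 239. ]
bracket 0.73 [267. 166.] [685.5 151.5]
spanner 0.72 [258. 252.] [411.4 167.4]
spanner 0.43 [219. 161.] [697.6 303.4]
pencil 0.79 [434. 266.] [ 378.9 -376.7]
block_1 0.88 [222. 221.] [505.  283.7]
block_1 0.87 [238. 251.] [411.4 227.9]
block_1 0.66 [258. 249.] [418.9 167.3]
block_1 0.54 [254. 220.] [509.9 183.3]
```

```bash
python3 - <<'E'
from h import *
np.set_printoptions(suppress=True,precision=1)
p=r.snapshot('top')
c=cv2.resize(p['pixels'][120:300,180:460],None,fx=2.8,fy=2.8,interpolation=cv2.INTER_CUBIC);cv2.imwrite('pics/top1.png',c)
for t,z in(('slip',20),('block_1',19),('rest_rail',85),('spanner',6),('bin',72),('tray',8)):
    for d in r.regions_of(p,t)[:6]:
        if d['score']>.3: print(t,round(d['score'],2),np.round(d['xy']),d['pixels'].sum(),rect(p,d['pixels'],z))
q=r.snapshot('scene')
c=cv2.resize(q['pixels'][120:360,180:460],None,fx=2.5,fy=2.5,interpolation=cv2.INTER_CUBIC);cv2.imwrite('pics/sc1.png',c)
for t,z in(('slip',20),('block_1',19),('rest_rail',85)):
    for d in r.regions_of(q,t)[:6]:
        if d['score']>.3: print(t,round(d['score'],2),np.round(d['xy']),d['pixels'].sum(),rect(q,d['pixels'],z))
E
```

```text
slip 0.58 [352. 250.] 454 (array([ 426. , -116.6]), array([119.3,  35.8]), 72.8)
block_1 0.87 [236. 251.] 252 (array([407.5, 230.5]), array([68.1, 35.3]), 7.5)
block_1 0.73 [258. 250.] 264 (array([413.6, 159.2]), array([67.9, 37.2]), -2.6)
rest_rail 0.83 [318. 164.] 578 (array([677.2,  -9.8]), array([159.4,  62.4]), 81.4)
spanner 0.69 [217. 160.] 204 (array([700.3, 304.2]), array([133.3,  18.5]), 6.3)
tray 0.84 [231. 234.] 3814 (array([458.4, 236.4]), array([239.2, 201.2]), -86.8)
slip 0.84 [372. 220.] 347 (array([ 425.2, -116.5]), array([121.3,  39.1]), 73.5)
block_1 0.81 [281. 306.] 409 (array([503.9, 295.1]), array([75.1, 46.6]), 8.0)
block_1 0.78 [334. 287.] 395 (array([410.6, 163.2]), array([78.2, 48.5]), -5.7)
block_1 0.7 [324. 307.] 393 (array([406.1, 233.6]), array([72.5, 45.9]), 12.9)
block_1 0.54 [303. 281.] 347 (array([501.7, 190.3]), array([75.5, 44.3]), -1.4)
rest_rail 0.68 [276. 213.] 379 (array([666.9,  27.5]), array([175.6,  67.5]), -83.2)
```

View pics/top1.png

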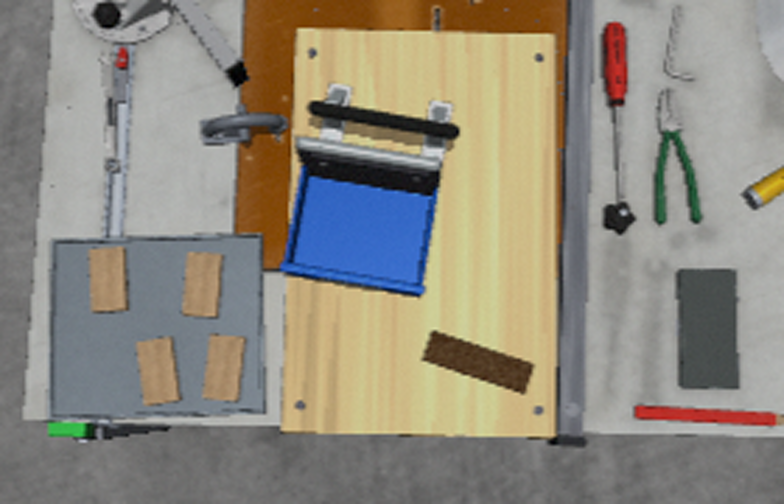

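View pics/sc1.png

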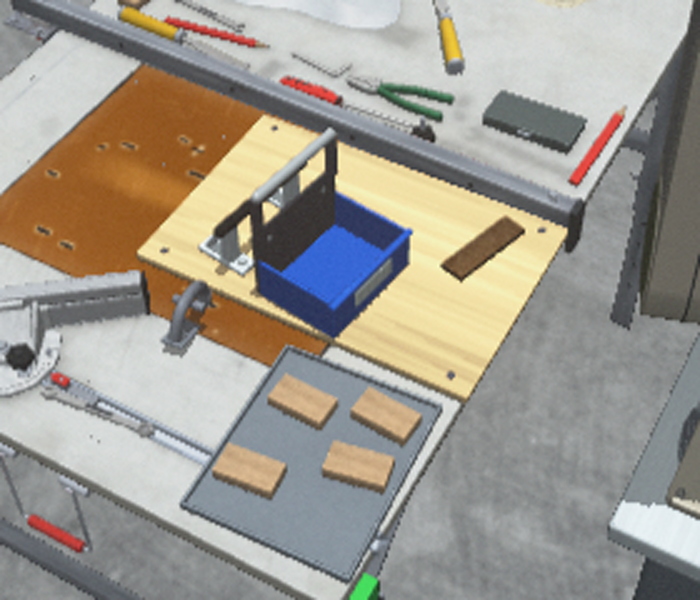

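The top view shows four blocks in the tray and an empty fifth place. The bin and rest are yawed about -10° (rail at crop 315,106 to 455,131), and the slip lies at front right (crop 478,362). Next I'll refine the yaw and work out the move to the bar.

```bash
cat >> h.py <<'E'
def go(x,y,z,yaw,frm=None):
    """needed world-yaw turn as tool spin, and shift in the tool axes AFTER the spin (m, rad)"""
    s=r.sense(); P=np.array(s['tool_pos'] if frm is None else frm[:3]); y0=s['tcp_rot'][2] if frm is None else frm[3]
    dy=(yaw-y0+180)%360-180; a=np.radians(yaw)
    X=np.array([np.cos(a),np.sin(a),0]);Y=np.array([np.sin(a),-np.cos(a),0]);d=np.array([x,y,z])-P
    print('at',np.round(P,1),round(float(y0),1),'spin %.3f'%-np.radians(dy),'shift m %.4f %.4f %.4f'%(d@X/1e3,d@Y/1e3,-d[2]/1e3))
E
python3 - <<'E'
from h import *
np.set_printoptions(suppress=True,precision=1)
p=r.snapshot('top');im=p['pixels'].astype(int)
m=np.zeros((400,640),np.uint8);m[150:172,285:348]=(im[150:172,285:348].max(2)<55)
n,l,st,_=cv2.connectedComponentsWithStats(m);k=1+np.argmax(st[1:,4]);print(st[k],rect(p,l==k,86))
# bar and posts: project model for comparison
yaw=np.radians(-9.7)
X=np.array([np.cos(yaw),np.sin(yaw),0]);Y=np.array([-np.sin(yaw),np.cos(yaw),0])
rail=np.array([*rect(p,l==k,86)[0],82.]);rest=rail-49*X;rest[2]=12;o=rest-60*X;print('rest',rest,'bin',o,'bar',o+53*X)
v=cv2.resize(p['pixels'][140:240,270:360],None,fx=6,fy=6,interpolation=cv2.INTER_CUBIC)
for a,b,z in((-60,-75,60),(-60,75,60),(57,75,100),(57,-75,100),(-55,-70,5),(53,-60,160),(53,60,160)):
    u=proj(p,o+a*X+b*Y+[0,0,z]);cv2.circle(v,tuple(int(i) for i in (u-[270,140]+.5)*6),4,(0,0,255),1)
cv2.imwrite('pics/fit.png',v)
bx=o+53*X
go(bx[0],bx[1],230,80.3)
E
```

```text
[291 156  53  14 256] (array([676.2,  -9.4]), array([158.8,  16.3]), 81.2)
rest [627.9  -1.1  12. ] bin [568.8   9.   12. ] bar [621.   0.  12.]
at [ 222.4 -557.2  231.3] 21.8 spin -1.022 shift m 0.6165 0.2990 0.0013
```

View pics/fit.png

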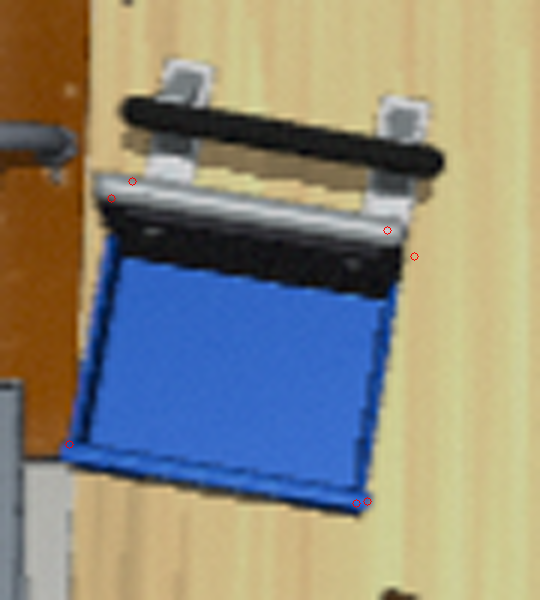

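The fit dots nearly overlie the bin. Yaw is about -9.1° and the bar sits about 4 mm further toward +y. Turning first.

Call:
carry_out --commands '[{"spin": -0.12, "jaw": 0.085}, {"spin": -0.12, "jaw": 0.085}, {"spin": -0.12, "jaw": 0.085}, {"spin": -0.12, "jaw": 0.085}, {"spin": -0.12, "jaw": 0.085}, {"spin": -0.12, "jaw": 0.085}, {"spin": -0.12, "jaw": 0.085}, {"spin": -0.12, "jaw": 0.085}]' --squeeze 30

```text
invalid input
```

```bash
python3 -c "
from h import *
go(621,4,230,r.sense()['tcp_rot'][2]);go(621,4,230,80.9)"
```

```text
at [ 222.4 -557.2  231.3] 21.8 spin -0.000 shift m 0.5782 -0.3735 0.0013
at [ 222.4 -557.2  231.3] 21.8 spin -1.032 shift m 0.6172 0.3048 0.0013
```

Call:
carry_out --commands '[{"translation": [0, 0, 0], "spin": -0.12, "jaw": 0.085}, {"translation": [0, 0, 0], "spin": -0.12, "jaw": 0.085}, {"translation": [0, 0, 0], "spin": -0.12, "jaw": 0.085}, {"translation": [0, 0, 0], "spin": -0.12, "jaw": 0.085}, {"translation": [0, 0, 0], "spin": -0.12, "jaw": 0.085}, {"translation": [0, 0, 0], "spin": -0.12, "jaw": 0.085}, {"translation": [0, 0, 0], "spin": -0.12, "jaw": 0.085}, {"translation": [0, 0, 0], "spin": -0.12, "jaw": 0.085}]' --squeeze 30

```text
time: 2.47
tool_pos: [222.5, -557.3, 231.3]
tcp_rot: [-180.0, 0.0, 77.1]
ft_force: [0.0, -0.2, -0.4]
finger_gap: 85.0
grip_force: 0.0
```

```bash
python3 -c "
from h import *
go(621,4,230,r.sense()['tcp_rot'][2]);go(621,4,230,80.9)"
```

```text
at [ 222.5 -557.3  231.3] 77.1 spin -0.000 shift m 0.6360 0.2632 0.0013
at [ 222.5 -557.3  231.3] 77.1 spin -0.066 shift m 0.6172 0.3048 0.0013
```

Call:
carry_out --commands '[{"translation": [0, 0, 0], "spin": -0.066, "jaw": 0.085}, {"translation": [0.037, 0.0183, 0], "spin": 0, "jaw": 0.085}, {"translation": [0.037, 0.0183, 0], "spin": 0, "jaw": 0.085}, {"translation": [0.037, 0.0183, 0], "spin": 0, "jaw": 0.085}, {"translation": [0.037, 0.0183, 0], "spin": 0, "jaw": 0.085}, {"translation": [0.037, 0.0183, 0], "spin": 0, "jaw": 0.085}, {"translation": [0.037, 0.0183, 0], "spin": 0, "jaw": 0.085}, {"translation": [0.037, 0.0183, 0], "spin": 0, "jaw": 0.085}]'

```text
time: 3.13
tool_pos: [392.1, -321.1, 231.6]
tcp_rot: [180.0, 0.0, 80.5]
ft_force: [0.3, -1.5, 0.2]
finger_gap: 85.4
grip_force: 0.0
```

Call:
carry_out --commands '[{"translation": [0.037, 0.0183, 0], "spin": 0, "jaw": 0.085}, {"translation": [0.037, 0.0183, 0], "spin": 0, "jaw": 0.085}, {"translation": [0.037, 0.0183, 0], "spin": 0, "jaw": 0.085}, {"translation": [0.037, 0.0183, 0], "spin": 0, "jaw": 0.085}, {"translation": [0.037, 0.0183, 0], "spin": 0, "jaw": 0.085}, {"translation": [0.037, 0.0183, 0], "spin": 0, "jaw": 0.085}, {"translation": [0.037, 0.0183, 0], "spin": 0, "jaw": 0.085}, {"translation": [0.037, 0.0183, 0], "spin": 0, "jaw": 0.085}]'

```text
time: 3.8
tool_pos: [585.3, -52.8, 231.5]
tcp_rot: [180.0, 0.0, 80.6]
ft_force: [0.4, -0.8, 0.8]
finger_gap: 84.7
grip_force: 0.0
```

```bash
python3 -c "
from h import *
go(621,4,230,80.9);go(621,4,153,80.9)"
```

```text
at [585.3 -52.8 231.5] 80.6 spin -0.006 shift m 0.0618 0.0262 0.0015
at [585.3 -52.8 231.5] 80.6 spin -0.006 shift m 0.0618 0.0262 0.0785
```

Call:
carry_out --commands '[{"translation": [0.031, 0.013, 0], "spin": -0.006, "jaw": 0.085}, {"translation": [0.031, 0.013, 0], "spin": 0, "jaw": 0.085}, {"translation": [0, 0, 0], "spin": 0, "jaw": 0.085}, {"translation": [0, 0, 0.016], "spin": 0, "jaw": 0.085}, {"translation": [0, 0, 0.016], "spin": 0, "jaw": 0.085}, {"translation": [0, 0, 0.016], "spin": 0, "jaw": 0.085}, {"translation": [0, 0, 0.016], "spin": 0, "jaw": 0.085}, {"translation": [0, 0, 0.014], "spin": 0, "jaw": 0.085}]'

```text
time: 4.47
tool_pos: [619.7, 2.0, 152.1]
tcp_rot: [-180.0, 0.0, 80.9]
ft_force: [-0.3, 0.3, 0.1]
finger_gap: 84.7
grip_force: 0.0
```

Call:
carry_out --commands '[{"translation": [0, 0, 0], "spin": 0, "jaw": 0.085}, {"translation": [0, 0, 0], "spin": 0, "jaw": 0.05}, {"translation": [0, 0, 0], "spin": 0, "jaw": 0.03}, {"translation": [0, 0, 0], "spin": 0, "jaw": 0.02}, {"translation": [0, 0, 0], "spin": 0, "jaw": 0.01}, {"translation": [0, 0, 0], "spin": 0, "jaw": 0.005}, {"translation": [0, 0, 0], "spin": 0, "jaw": 0.005}, {"translation": [0, 0, 0], "spin": 0, "jaw": 0.005}]' --squeeze 25

```text
time: 5.13
tool_pos: [620.4, 2.1, 154.1]
tcp_rot: [179.9, -0.0, 80.9]
ft_force: [-0.9, -0.3, 4.5]
finger_gap: 13.3
grip_force: 24.4
```

```bash
python3 -c "
from h import *
go(621,4,153,80.9)
p=r.snapshot('scene');cv2.imwrite('pics/grip.png',cv2.resize(p['pixels'][120:260,220:380],None,fx=3,fy=3))"
```

```text
at [620.4   2.1 154.1] 80.9 spin -0.000 shift m 0.0020 0.0003 0.0011
```

View pics/grip.png

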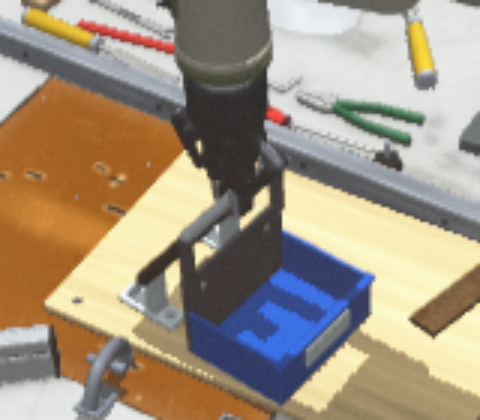

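The bar is gripped at 13.3 mm opening and the bin is still flat. Tipping along the arc.

Call:
carry_out --commands '[{"translation": [0, 0.0052, 0], "spin": 0, "jaw": 0.005}, {"translation": [0, 0.0052, 0], "spin": 0, "jaw": 0.005}, {"translation": [0, 0.0052, 0], "spin": 0, "jaw": 0.005}, {"translation": [0, 0.0052, 0.0002], "spin": 0, "jaw": 0.005}, {"translation": [0, 0.0052, 0.0004], "spin": 0, "jaw": 0.005}, {"translation": [0, 0.0052, 0.0007], "spin": 0, "jaw": 0.005}, {"translation": [0, 0.0052, 0.001], "spin": 0, "jaw": 0.005}, {"translation": [0, 0.0052, 0.0013], "spin": 0, "jaw": 0.005}]'

```text
time: 5.85
tool_pos: [661.8, -4.5, 149.6]
tcp_rot: [180.0, -0.0, 80.9]
ft_force: [-0.8, 1.2, 1.5]
finger_gap: 13.0
grip_force: 25.2
```

```bash
python3 -c "
from h import *
go(621,4,153,80.9)
p=r.snapshot('scene');cv2.imwrite('pics/tip.png',cv2.resize(p['pixels'][120:260,220:380],None,fx=3,fy=3))"
```

```text
at [661.8  -4.5 149.6] 80.9 spin -0.000 shift m 0.0019 -0.0416 -0.0034
```

View pics/tip.png

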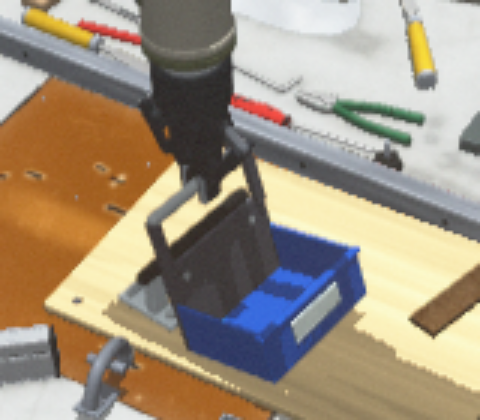

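The bin is tipping about its heel, now at about 15°. Continuing to the rail.

Call:
carry_out --commands '[{"translation": [0, 0.0049, 0.0012], "spin": 0, "jaw": 0.005}, {"translation": [0, 0.0049, 0.0013], "spin": 0, "jaw": 0.005}, {"translation": [0, 0.0049, 0.0016], "spin": 0, "jaw": 0.005}, {"translation": [0, 0.0049, 0.0018], "spin": 0, "jaw": 0.005}, {"translation": [0, 0.0049, 0.0019], "spin": 0, "jaw": 0.005}, {"translation": [0, 0.0049, 0.0021], "spin": 0, "jaw": 0.005}, {"translation": [0, 0.0049, 0.0022], "spin": 0, "jaw": 0.005}, {"translation": [0, 0.004, 0.0022], "spin": 0, "jaw": 0.005}]'

```text
time: 6.57
tool_pos: [699.7, -10.7, 135.2]
tcp_rot: [180.0, -0.0, 80.9]
ft_force: [0.3, 1.6, 0.4]
finger_gap: 13.1
grip_force: 25.2
```

Call:
carry_out --commands '[{"translation": [0, 0, 0], "spin": 0, "jaw": 0.005}, {"translation": [0, 0, 0], "spin": 0, "jaw": 0.005}, {"translation": [0, 0, 0], "spin": 0, "jaw": 0.02}, {"translation": [0, 0, 0], "spin": 0, "jaw": 0.03}, {"translation": [0, 0, 0], "spin": 0, "jaw": 0.04}, {"translation": [0, 0, 0], "spin": 0, "jaw": 0.05}, {"translation": [0, 0, 0], "spin": 0, "jaw": 0.06}, {"translation": [0, 0, 0], "spin": 0, "jaw": 0.06}]'

```text
time: 7.23
tool_pos: [698.9, -10.6, 135.4]
tcp_rot: [180.0, 0.0, 80.9]
ft_force: [-0.1, 0.3, -0.6]
finger_gap: 59.9
grip_force: 0.0
```

```bash
python3 -c "
from h import *
go(621,4,153,80.9)
p=r.snapshot('scene');cv2.imwrite('pics/lean.png',cv2.resize(p['pixels'][120:260,220:380],None,fx=3,fy=3))"
```

```text
at [698.9 -10.6 135.4] 80.9 spin -0.000 shift m 0.0021 -0.0792 -0.0176
```

View pics/lean.png

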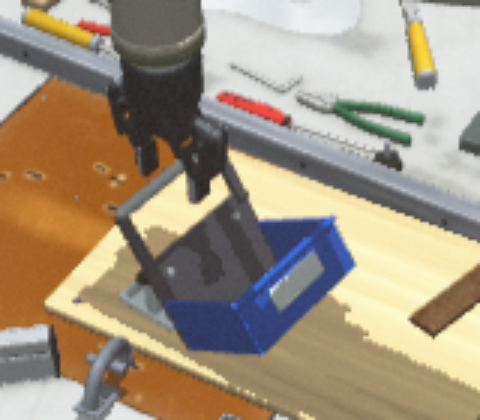

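The bin leans on the rail, free of the open fingers. Now up, then over to the right end of the slip.

Call:
carry_out --commands '[{"translation": [0, 0, -0.01], "spin": 0, "jaw": 0.06}, {"translation": [0, 0, -0.02], "spin": 0, "jaw": 0.06}, {"translation": [0, 0, -0.03], "spin": 0, "jaw": 0.06}, {"translation": [0, 0, -0.03], "spin": 0, "jaw": 0.06}, {"translation": [0, 0, -0.02], "spin": 0.07, "jaw": 0.06}, {"translation": [0, 0, 0], "spin": 0.068, "jaw": 0.06}, {"translation": [0, 0, 0], "spin": 0, "jaw": 0.06}, {"translation": [0, 0, 0], "spin": 0, "jaw": 0.06}]'

```text
time: 7.95
tool_pos: [698.9, -10.5, 245.9]
tcp_rot: [180.0, -0.0, 73.1]
ft_force: [-0.4, -0.2, -0.9]
finger_gap: 59.9
grip_force: 0.0
```

```bash
python3 -c "
from h import *
np.set_printoptions(suppress=True,precision=1)
go(414,-155,60,73)
p=r.snapshot('top')
for d in r.regions_of(p,'slip')[:2]: print(d['score'],rect(p,d['pixels'],20))
print([ (d['score'],ray(p,d['xy'],172-18)) for d in r.landmark_of(p,'bin_bar')[:1]])"
```

```text
at [698.9 -10.5 245.9] 73.1 spin 0.002 shift m -0.2215 -0.2302 0.1859
0.87 (array([ 425.4, -117. ]), array([116.4,  32.8]), 72.9)
[(0.91, array([703.3, -10.2, 154. ]))]
```

Call:
carry_out --commands '[{"translation": [-0.0221, -0.023, 0], "spin": 0, "jaw": 0.06}, {"translation": [-0.0221, -0.023, 0], "spin": 0, "jaw": 0.06}, {"translation": [-0.0221, -0.023, 0], "spin": 0, "jaw": 0.06}, {"translation": [-0.0221, -0.023, 0], "spin": 0, "jaw": 0.06}, {"translation": [-0.0221, -0.023, 0], "spin": 0, "jaw": 0.06}, {"translation": [-0.0221, -0.023, 0], "spin": 0, "jaw": 0.06}, {"translation": [-0.0221, -0.023, 0], "spin": 0, "jaw": 0.06}, {"translation": [-0.0221, -0.023, 0], "spin": 0, "jaw": 0.06}]'

```text
time: 8.77
tool_pos: [469.3, -126.0, 244.3]
tcp_rot: [-179.9, -0.0, 73.1]
ft_force: [0.4, -0.6, 0.9]
finger_gap: 59.8
grip_force: 0.0
```

Call:
carry_out --commands '[{"translation": [-0.0221, -0.023, 0], "spin": 0, "jaw": 0.06}, {"translation": [-0.0221, -0.023, 0], "spin": 0, "jaw": 0.06}, {"translation": [0, 0, 0.031], "spin": 0, "jaw": 0.06}, {"translation": [0, 0, 0.031], "spin": 0, "jaw": 0.06}, {"translation": [0, 0, 0.031], "spin": 0, "jaw": 0.06}, {"translation": [0, 0, 0.031], "spin": 0, "jaw": 0.06}, {"translation": [0, 0, 0.031], "spin": 0, "jaw": 0.06}, {"translation": [0, 0, 0.031], "spin": 0, "jaw": 0.06}]'

```text
time: 9.43
tool_pos: [413.5, -154.2, 57.4]
tcp_rot: [-180.0, -0.0, 73.0]
ft_force: [0.3, -0.1, -0.6]
finger_gap: 59.7
grip_force: 0.0
```

```bash
python3 -c "
from h import *
go(414,-155,60,73);go(414,-155,14,73)"
```

```text
at [ 413.5 -154.2   57.4] 73.0 spin 0.001 shift m -0.0007 0.0007 -0.0026
at [ 413.5 -154.2   57.4] 73.0 spin 0.001 shift m -0.0007 0.0007 0.0434
```

Call:
carry_out --commands '[{"translation": [0, 0, 0.01], "spin": 0, "jaw": 0.048}, {"translation": [0, 0, 0.01], "spin": 0, "jaw": 0.048}, {"translation": [0, 0, 0.01], "spin": 0, "jaw": 0.048}, {"translation": [0, 0, 0.007], "spin": 0, "jaw": 0.048}, {"translation": [0, 0, 0.004], "spin": 0, "jaw": 0.048}, {"translation": [0, 0, 0.002], "spin": 0, "jaw": 0.048}, {"translation": [0, 0, 0], "spin": 0, "jaw": 0.048}, {"translation": [0, 0, 0], "spin": 0, "jaw": 0.048}]'

```text
time: 10.1
tool_pos: [414.9, -154.8, 17.1]
tcp_rot: [179.9, 0.0, 73.0]
ft_force: [1.0, -0.1, 0.7]
finger_gap: 47.9
grip_force: 0.0
```

Call:
carry_out --commands '[{"translation": [0, 0, 0], "spin": 0, "jaw": 0.04}, {"translation": [0, 0, 0], "spin": 0, "jaw": 0.03}, {"translation": [0, 0, 0], "spin": 0, "jaw": 0.025}, {"translation": [0, 0, 0], "spin": 0, "jaw": 0.02}, {"translation": [0, 0, 0], "spin": 0, "jaw": 0.02}, {"translation": [0, 0, 0], "spin": 0, "jaw": 0.02}, {"translation": [0, 0, 0], "spin": 0, "jaw": 0.02}, {"translation": [0, 0, 0], "spin": 0, "jaw": 0.02}]' --squeeze 40

```text
time: 10.77
tool_pos: [415.0, -154.9, 17.4]
tcp_rot: [179.9, 0.0, 73.0]
ft_force: [-1.3, 0.8, 4.9]
finger_gap: 31.9
grip_force: 39.2
```

Call:
carry_out --commands '[{"translation": [0, 0, 0], "spin": 0, "jaw": 0.045}, {"translation": [0, 0, 0], "spin": 0, "jaw": 0.045}, {"translation": [0, 0, 0.002], "spin": 0, "jaw": 0.045}, {"translation": [0, 0, 0.0015], "spin": 0, "jaw": 0.045}, {"translation": [0, 0, 0], "spin": 0, "jaw": 0.02}, {"translation": [0, 0, 0], "spin": 0, "jaw": 0.02}, {"translation": [0, 0, 0], "spin": 0, "jaw": 0.02}, {"translation": [0, 0, 0], "spin": 0, "jaw": 0.02}]' --squeeze 40

```text
time: 11.43
tool_pos: [414.2, -154.5, 12.8]
tcp_rot: [-180.0, -0.0, 73.0]
ft_force: [0.3, -0.8, -0.6]
finger_gap: 32.5
grip_force: 39.7
```

Call:
carry_out --commands '[{"translation": [0, 0, -0.003], "spin": 0, "jaw": 0.02}, {"translation": [0, 0, 0], "spin": 0.119, "jaw": 0.02}, {"translation": [0, 0, 0], "spin": 0.119, "jaw": 0.02}, {"translation": [0, 0, 0], "spin": 0.119, "jaw": 0.02}, {"translation": [0, 0, 0], "spin": 0.119, "jaw": 0.02}, {"translation": [0, 0, 0], "spin": 0.119, "jaw": 0.02}, {"translation": [0, 0, 0], "spin": 0.119, "jaw": 0.02}, {"translation": [0, 0, 0], "spin": 0.119, "jaw": 0.02}]'

```text
time: 12.1
tool_pos: [414.3, -154.5, 16.0]
tcp_rot: [-180.0, 0.0, 24.9]
ft_force: [0.6, -0.5, -0.7]
finger_gap: 32.4
grip_force: 39.7
```

Call:
carry_out --commands '[{"translation": [0, 0, 0], "spin": 0.119, "jaw": 0.02}, {"translation": [0, 0, 0], "spin": 0.119, "jaw": 0.02}, {"translation": [0, 0, 0], "spin": 0.119, "jaw": 0.02}, {"translation": [0, 0, 0], "spin": 0.119, "jaw": 0.02}, {"translation": [0, 0, 0], "spin": 0.119, "jaw": 0.02}, {"translation": [0, 0, 0], "spin": 0, "jaw": 0.02}, {"translation": [0, 0, 0], "spin": 0, "jaw": 0.02}, {"translation": [0, 0, 0], "spin": 0, "jaw": 0.02}]'

```text
time: 12.77
tool_pos: [414.3, -154.5, 16.0]
tcp_rot: [-180.0, -0.0, -8.6]
ft_force: [0.4, 0.0, -0.6]
finger_gap: 32.6
grip_force: 39.7
```

```bash
python3 -c "
from h import *
np.set_printoptions(suppress=True,precision=1)
a=np.radians(-9.1);X=np.array([np.cos(a),np.sin(a)])
heel=np.array([569,12])+60*X;g=heel-160*X;print(heel,g)
go(g[0],g[1],14,-9.1)
p=r.snapshot('scene')
for d in r.regions_of(p,'slip')[:2]: print(d['score'],rect(p,d['pixels'],23))
cv2.imwrite('pics/slip.png',cv2.resize(p['pixels'][120:300,240:420],None,fx=3,fy=3))"
```

```text
[628.2   2.5] [470.3  27.8]
at [ 414.3 -154.5   16. ] -8.6 spin 0.009 shift m 0.0264 -0.1889 0.0020
0.61 (array([ 450. , -159.5]), array([119.8,  43.4]), -7.9)
```

View pics/slip.png

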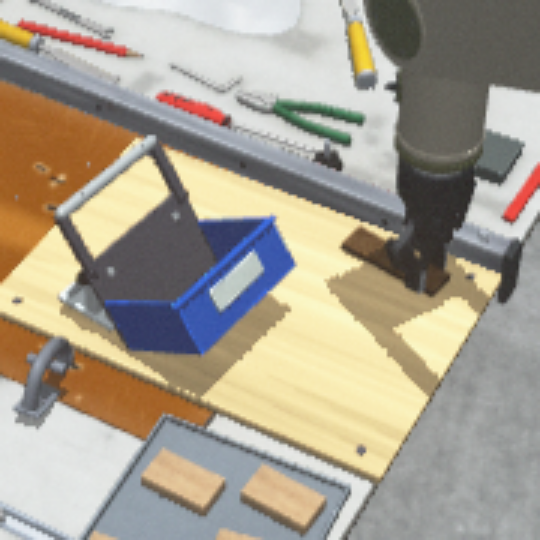

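Call:
carry_out --commands '[{"translation": [0, 0, 0], "spin": 0.009, "jaw": 0.02}, {"translation": [0, -0.0315, 0], "spin": 0, "jaw": 0.02}, {"translation": [0, -0.0315, 0], "spin": 0, "jaw": 0.02}, {"translation": [0, -0.0315, 0], "spin": 0, "jaw": 0.02}, {"translation": [0, -0.0315, 0], "spin": 0, "jaw": 0.02}, {"translation": [0, -0.0315, 0], "spin": 0, "jaw": 0.02}, {"translation": [0, -0.0315, 0], "spin": 0, "jaw": 0.02}, {"translation": [0, 0, 0.002], "spin": 0, "jaw": 0.02}]'

```text
time: 13.53
tool_pos: [446.0, 36.4, 14.5]
tcp_rot: [-179.9, -0.1, -9.1]
ft_force: [0.7, 0.4, -0.3]
finger_gap: 32.7
grip_force: 39.9
```

Call:
carry_out --commands '[{"translation": [0.005, 0, 0], "spin": 0, "jaw": 0.02}, {"translation": [0.005, 0, 0], "spin": 0, "jaw": 0.02}, {"translation": [0.005, 0, 0], "spin": 0, "jaw": 0.02}, {"translation": [0.005, 0, 0], "spin": 0, "jaw": 0.02}, {"translation": [0.005, 0, 0], "spin": 0, "jaw": 0.02}, {"translation": [0, 0, 0.001], "spin": 0, "jaw": 0.02}, {"translation": [0, 0, 0], "spin": 0, "jaw": 0.02}, {"translation": [0, 0, 0], "spin": 0, "jaw": 0.02}]'

```text
time: 14.2
tool_pos: [469.5, 27.5, 12.7]
tcp_rot: [180.0, 0.0, -9.4]
ft_force: [0.2, 0.5, 0.4]
finger_gap: 32.6
grip_force: 39.9
```

```bash
python3 -c "
from h import *
go(470.3,27.8,14,-9.1)
print(r.sense()['ft_force'])
p=r.snapshot('scene')
cv2.imwrite('pics/slip2.png',cv2.resize(p['pixels'][140:280,240:400],None,fx=3.5,fy=3.5))"
```

```text
at [469.5  27.5  12.7] -9.4 spin -0.005 shift m 0.0007 -0.0004 -0.0013
[0.18757343 0.52891529 0.40829602]
```

View pics/slip2.png

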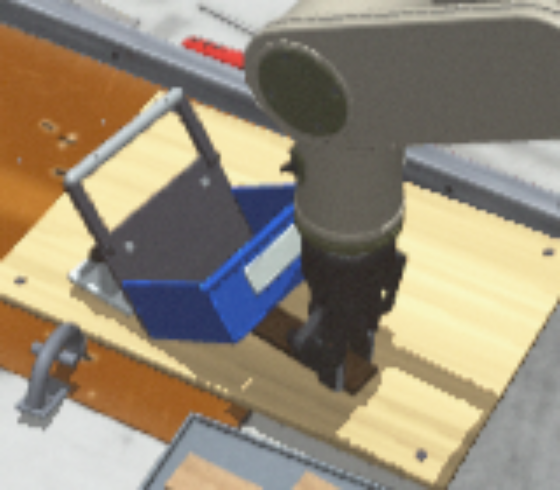

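Call:
carry_out --commands '[{"translation": [0, 0, 0], "spin": 0, "jaw": 0.045}, {"translation": [0, 0, 0], "spin": 0, "jaw": 0.05}, {"translation": [0, 0, 0], "spin": 0, "jaw": 0.05}, {"translation": [0, 0, -0.02], "spin": 0, "jaw": 0.05}, {"translation": [-0.01, 0, -0.035], "spin": 0, "jaw": 0.05}, {"translation": [-0.01, 0, -0.039], "spin": 0, "jaw": 0.05}, {"translation": [-0.01, 0, -0.039], "spin": 0, "jaw": 0.05}, {"translation": [0, 0, -0.039], "spin": 0, "jaw": 0.05}]'

```text
time: 14.92
tool_pos: [438.1, 33.2, 186.2]
tcp_rot: [180.0, 0.1, -9.3]
ft_force: [0.8, -0.2, -0.7]
finger_gap: 49.9
grip_force: 0.0
```

Call:
carry_out --commands '[{"translation": [0, 0, -0.03], "spin": -0.1212, "jaw": 0.06}, {"translation": [0, 0, -0.03], "spin": -0.1212, "jaw": 0.06}, {"translation": [0, 0, -0.01], "spin": -0.1212, "jaw": 0.06}, {"translation": [0, 0, 0], "spin": -0.1212, "jaw": 0.06}, {"translation": [0, 0, 0], "spin": -0.1212, "jaw": 0.06}, {"translation": [0, 0, 0], "spin": -0.1212, "jaw": 0.06}, {"translation": [0, 0, 0], "spin": -0.1212, "jaw": 0.06}, {"translation": [0, 0, 0], "spin": -0.1212, "jaw": 0.06}]'

```text
time: 15.58
tool_pos: [440.0, 32.9, 254.9]
tcp_rot: [180.0, -0.0, 46.6]
ft_force: [0.2, 0.4, -0.4]
finger_gap: 59.9
grip_force: 0.0
```

Call:
carry_out --commands '[{"translation": [0, 0, 0], "spin": -0.1212, "jaw": 0.06}, {"translation": [0, 0, 0], "spin": -0.1212, "jaw": 0.06}, {"translation": [0, 0, 0], "spin": -0.1212, "jaw": 0.06}, {"translation": [0, 0, 0], "spin": -0.1212, "jaw": 0.06}, {"translation": [0, 0, 0], "spin": -0.1212, "jaw": 0.06}, {"translation": [0, 0, 0], "spin": 0, "jaw": 0.06}, {"translation": [0, 0, 0], "spin": 0, "jaw": 0.06}, {"translation": [0, 0, 0], "spin": 0, "jaw": 0.06}]'

```text
time: 16.25
tool_pos: [440.1, 32.8, 254.9]
tcp_rot: [180.0, -0.0, 80.7]
ft_force: [-1.8, 0.3, 0.0]
finger_gap: 60.1
grip_force: 0.0
```

```bash
python3 -c "
from h import *
np.set_printoptions(suppress=True,precision=1)
go(701,-9,245,80.9)
p=r.snapshot('scene')
print([(d['score'],ray(p,d['xy'],154)) for d in r.landmark_of(p,'bin_bar')[:1]])
print([(d['score'],ray(p,d['xy'],12)) for d in r.landmark_of(p,'slip')[:1]])
print([(d['score'],rect(p,d['pixels'],20)) for d in r.regions_of(p,'slip')[:1]])
p=r.snapshot('top')
print([(d['score'],ray(p,d['xy'],154)) for d in r.landmark_of(p,'bin_bar')[:1]])"
```

```text
at [440.1  32.8 254.9] 80.7 spin -0.004 shift m -0.0000 0.2643 0.0099
[(0.86, array([701.3,  -6.5, 154. ]))]
[(0.72, array([504.1,  34.4,  12. ]))]
[(0.93, (array([501.4,  24.6]), array([112.4,  38.9]), -10.7))]
[(0.74, array([703.9, -12.7, 154. ]))]
```

Call:
carry_out --commands '[{"translation": [0, 0.033, 0], "spin": -0.004, "jaw": 0.06}, {"translation": [0, 0.033, 0], "spin": 0, "jaw": 0.06}, {"translation": [0, 0.033, 0], "spin": 0, "jaw": 0.06}, {"translation": [0, 0.033, 0], "spin": 0, "jaw": 0.06}, {"translation": [0, 0.033, 0], "spin": 0, "jaw": 0.06}, {"translation": [0, 0.033, 0], "spin": 0, "jaw": 0.06}, {"translation": [0, 0.033, 0], "spin": 0, "jaw": 0.06}, {"translation": [0, 0.033, 0], "spin": 0, "jaw": 0.06}]'

```text
time: 17.22
tool_pos: [702.4, -8.3, 254.3]
tcp_rot: [-180.0, 0.0, 81.1]
ft_force: [0.4, 0.6, 0.6]
finger_gap: 60.1
grip_force: 0.0
```

Call:
carry_out --commands '[{"translation": [0, 0, 0], "spin": 0, "jaw": 0.06}, {"translation": [0, 0, 0.02], "spin": 0, "jaw": 0.06}, {"translation": [0, 0, 0.025], "spin": 0, "jaw": 0.06}, {"translation": [0, 0, 0.025], "spin": 0, "jaw": 0.06}, {"translation": [0, 0, 0.025], "spin": 0, "jaw": 0.06}, {"translation": [0, 0, 0.015], "spin": 0, "jaw": 0.06}, {"translation": [0, 0, 0.009], "spin": 0, "jaw": 0.06}, {"translation": [0, 0, 0], "spin": 0, "jaw": 0.06}]'

```text
time: 17.88
tool_pos: [699.4, -7.8, 133.2]
tcp_rot: [-179.8, 0.0, 81.1]
ft_force: [-0.8, -0.1, 0.7]
finger_gap: 60.1
grip_force: 0.0
```

Call:
carry_out --commands '[{"translation": [0, 0, 0], "spin": 0, "jaw": 0.04}, {"translation": [0, 0, 0], "spin": 0, "jaw": 0.03}, {"translation": [0, 0, 0], "spin": 0, "jaw": 0.02}, {"translation": [0, 0, 0], "spin": 0, "jaw": 0.015}, {"translation": [0, 0, 0], "spin": 0, "jaw": 0.005}, {"translation": [0, 0, 0], "spin": 0, "jaw": 0.005}, {"translation": [0, 0, 0], "spin": 0, "jaw": 0.005}, {"translation": [0, 0, 0], "spin": 0, "jaw": 0.005}]' --squeeze 25

```text
time: 18.55
tool_pos: [702.5, -8.1, 137.9]
tcp_rot: [179.8, -0.0, 81.2]
ft_force: [3.0, -0.3, 5.8]
finger_gap: 12.9
grip_force: 24.6
```

Call:
carry_out --commands '[{"translation": [0, -0.0036, -0.0019], "spin": 0, "jaw": 0.005}, {"translation": [0, -0.0036, -0.0018], "spin": 0, "jaw": 0.005}, {"translation": [0, -0.0036, -0.0016], "spin": 0, "jaw": 0.005}, {"translation": [0, -0.0037, -0.0015], "spin": 0, "jaw": 0.005}, {"translation": [0, -0.0037, -0.0014], "spin": 0, "jaw": 0.005}, {"translation": [0, -0.0037, -0.0013], "spin": 0, "jaw": 0.005}, {"translation": [0, -0.0037, -0.0011], "spin": 0, "jaw": 0.005}, {"translation": [0, -0.0037, -0.001], "spin": 0, "jaw": 0.005}]'

```text
time: 19.22
tool_pos: [673.4, -3.6, 149.7]
tcp_rot: [179.7, -0.0, 81.1]
ft_force: [3.9, 0.1, 7.6]
finger_gap: 13.0
grip_force: 25.9
```

Call:
carry_out --commands '[{"translation": [0, -0.0039, -0.0011], "spin": 0, "jaw": 0.005}, {"translation": [0, -0.0039, -0.001], "spin": 0, "jaw": 0.005}, {"translation": [0, -0.0039, -0.0009], "spin": 0, "jaw": 0.005}, {"translation": [0, -0.0039, -0.0008], "spin": 0, "jaw": 0.005}, {"translation": [0, -0.0039, -0.0007], "spin": 0, "jaw": 0.005}, {"translation": [0, -0.0039, -0.0006], "spin": 0, "jaw": 0.005}, {"translation": [0, -0.0039, -0.0004], "spin": 0, "jaw": 0.005}, {"translation": [0, -0.0036, -0.0003], "spin": 0, "jaw": 0.005}]'

```text
time: 19.88
tool_pos: [642.0, 1.2, 154.7]
tcp_rot: [179.9, -0.0, 81.2]
ft_force: [0.7, -0.9, 6.2]
finger_gap: 12.9
grip_force: 26.8
```

```bash
python3 -c "
from h import *
go(621,4,153,80.9)
p=r.snapshot('scene')
cv2.imwrite('pics/fwd.png',cv2.resize(p['pixels'][130:290,240:400],None,fx=3.5,fy=3.5))"
```

```text
at [642.    1.2 154.7] 81.2 spin 0.004 shift m -0.0006 -0.0212 0.0017
```

View pics/fwd.png

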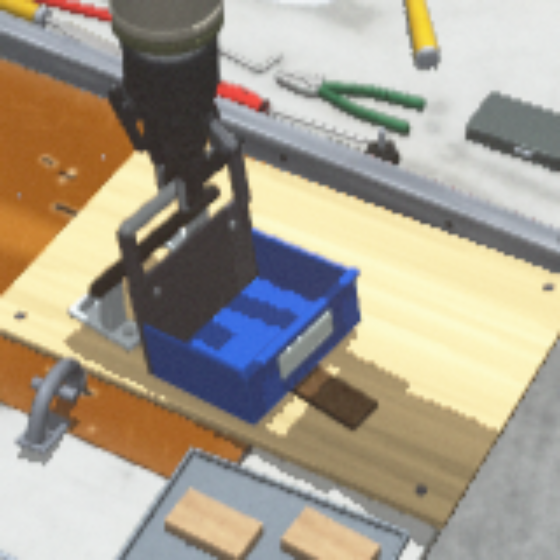

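The bin is forward and close to the slip, which shows about half out in front at its middle. Releasing.

Call:
carry_out --commands '[{"translation": [0, -0.001, -0.001], "spin": 0, "jaw": 0.005}, {"translation": [0, -0.001, 0], "spin": 0, "jaw": 0.005}, {"translation": [0, 0, 0], "spin": 0, "jaw": 0.02}, {"translation": [0, 0, 0], "spin": 0, "jaw": 0.03}, {"translation": [0, 0, 0], "spin": 0, "jaw": 0.04}, {"translation": [0, 0, 0], "spin": 0, "jaw": 0.05}, {"translation": [0, 0, 0], "spin": 0, "jaw": 0.06}, {"translation": [0, 0, 0], "spin": 0, "jaw": 0.06}]'

```text
time: 20.6
tool_pos: [639.3, 1.6, 153.9]
tcp_rot: [-180.0, 0.0, 81.2]
ft_force: [0.1, 0.2, 0.1]
finger_gap: 60.0
grip_force: 0.0
```

Call:
carry_out --commands '[{"translation": [0, 0, -0.01], "spin": 0, "jaw": 0.06}, {"translation": [0, 0, -0.02], "spin": 0, "jaw": 0.06}, {"translation": [0, 0, -0.03], "spin": 0, "jaw": 0.06}, {"translation": [0, 0, -0.03], "spin": 0, "jaw": 0.06}, {"translation": [0, 0, -0.01], "spin": 0, "jaw": 0.06}, {"translation": [0, 0, 0], "spin": 0, "jaw": 0.06}, {"translation": [0, 0, 0], "spin": 0, "jaw": 0.06}, {"translation": [0, 0, 0], "spin": 0, "jaw": 0.06}]'

```text
time: 21.27
tool_pos: [638.8, 1.7, 252.7]
tcp_rot: [-179.9, 0.0, 81.2]
ft_force: [0.2, 1.0, -0.4]
finger_gap: 60.3
grip_force: 0.0
```

Call:
carry_out --commands '[{"translation": [0, -0.03, 0], "spin": 0.12, "jaw": 0.06}, {"translation": [-0.004, -0.03, 0], "spin": 0.12, "jaw": 0.06}, {"translation": [-0.008, -0.03, 0], "spin": 0.12, "jaw": 0.06}, {"translation": [-0.01, -0.03, 0], "spin": 0.12, "jaw": 0.06}, {"translation": [0, 0, 0], "spin": 0.12, "jaw": 0.06}, {"translation": [0, 0, 0], "spin": 0.12, "jaw": 0.06}, {"translation": [0, 0, 0], "spin": 0.12, "jaw": 0.06}, {"translation": [0, 0, 0], "spin": 0.12, "jaw": 0.06}]'

```text
time: 21.93
tool_pos: [516.8, 20.8, 252.1]
tcp_rot: [-179.9, 0.2, 25.8]
ft_force: [-0.1, -1.0, 0.3]
finger_gap: 59.5
grip_force: 0.0
```

```bash
cat >> h.py <<'E'
def blocks(p,z=19):
    """beech tops inside the tray region of the top view"""
    hsv=cv2.cvtColor(p['pixels'],cv2.COLOR_BGR2HSV); m=cv2.inRange(hsv,(5,60,90),(25,200,255))
    n,l,st,_=cv2.connectedComponentsWithStats(m); out=[]
    for k in range(1,n):
        if 120<st[k,4]<700:
            c,s,a=rect(p,l==k,z)
            if 330<c[0]<600 and 100<c[1]<370: out.append((st[k,4],c,s,a))
    return out
E
python3 - <<'E'
from h import *
np.set_printoptions(suppress=True,precision=1)
p=r.snapshot('top')
for b in blocks(p): print(b)
for d in r.regions_of(p,'block_1'):
    if d['score']>.3: print('net',round(d['score'],2),d['xy'],rect(p,d['pixels'],19))
q=r.snapshot('scene')
for n,i in(('top',p),('sc',q)):
  for t,z in(('bin_bar',171),('bin_lip',20),('bin_heel',12),('slip',12)):
    print(n,t,[(round(d['score'],2),ray(i,d['xy'],z)) for d in r.landmark_of(i,t)[:1]])
go(505,285,240,0)
v=np.hstack([cv2.resize(p['pixels'][140:280,200:360],None,fx=2.5,fy=2.5),cv2.resize(q['pixels'][160:300,240:400],None,fx=2.5,fy=2.5)]);cv2.imwrite('pics/rel.png',v)
E
```

```text
(np.int32(283), array([508. , 291.4]), array([68.8, 37. ]), 3.5)
(np.int32(276), array([408.2, 230.1]), array([69.1, 38.3]), 10.5)
net 0.77 [234.8, 250.2] (array([408.6, 231. ]), array([67.1, 39. ]), 10.5)
net 0.65 [311.5, 216.3] (array([570. , -24.6]), array([213.6,  85.2]), -44.8)
net 0.61 [219.9, 220.2] (array([507. , 289.7]), array([71.7, 39.9]), 3.8)
top bin_bar [(0.52, array([526.4,   9.8, 171. ]))]
top bin_lip [(0.61, array([512.3,  23.9,  20. ]))]
top bin_heel [(0.57, array([701.8, 301.9,  12. ]))]
top slip [(0.69, array([499.6,  23.5,  12. ]))]
sc bin_bar [(0.78, array([636.5,  -2.5, 171. ]))]
sc bin_lip [(0.96, array([506.8,   8.4,  20. ]))]
sc bin_heel [(0.84, array([608.1,  19.7,  12. ]))]
sc slip [(0.61, array([504.2,  38. ,  12. ]))]
at [518.1  20.7 254.2] 26.2 spin 0.457 shift m -0.0131 -0.2643 0.0142
```

View pics/rel.png

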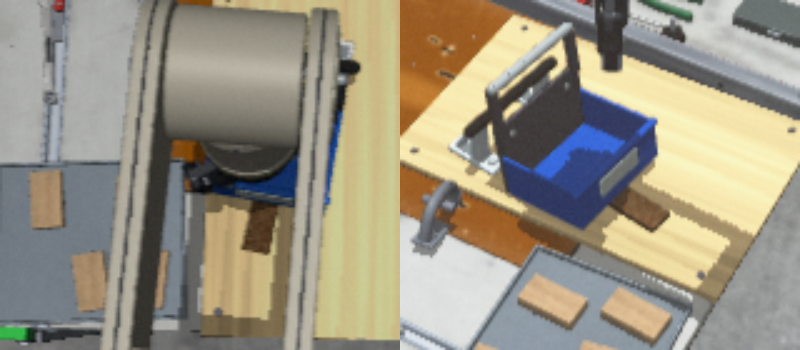

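The bin now rests on the slip, sloping back, with the arm clear. Blocks next, starting with A at (508, 291), angle 3.5°.

```bash
python3 -c "
from h import *
go(507.5,290.5,120,3.5)"
```

```text
at [518.1  20.7 254.2] 26.2 spin 0.396 shift m 0.0059 -0.2700 0.1342
```

Call:
carry_out --commands '[{"translation": [0, 0, 0], "spin": 0.1, "jaw": 0.06}, {"translation": [0, 0, 0], "spin": 0.1, "jaw": 0.06}, {"translation": [0, 0, 0], "spin": 0.1, "jaw": 0.06}, {"translation": [0, 0, 0], "spin": 0.096, "jaw": 0.06}, {"translation": [0.001, -0.036, 0], "spin": 0, "jaw": 0.06}, {"translation": [0.001, -0.036, 0], "spin": 0, "jaw": 0.06}, {"translation": [0.001, -0.036, 0], "spin": 0, "jaw": 0.06}, {"translation": [0.001, -0.036, 0], "spin": 0, "jaw": 0.06}]'

```text
time: 23.15
tool_pos: [513.2, 166.0, 254.5]
tcp_rot: [-180.0, -0.0, 3.4]
ft_force: [0.4, -0.1, -0.3]
finger_gap: 60.0
grip_force: 0.0
```

Call:
carry_out --commands '[{"translation": [0.001, -0.036, 0.01], "spin": 0, "jaw": 0.06}, {"translation": [0.001, -0.036, 0.015], "spin": 0, "jaw": 0.06}, {"translation": [0, -0.036, 0.02], "spin": 0, "jaw": 0.06}, {"translation": [0, -0.018, 0.03], "spin": 0, "jaw": 0.06}, {"translation": [0, 0, 0.03], "spin": 0, "jaw": 0.06}, {"translation": [0, 0, 0.029], "spin": 0, "jaw": 0.06}, {"translation": [0, 0, 0], "spin": 0, "jaw": 0.06}, {"translation": [0, 0, 0], "spin": 0, "jaw": 0.06}]'

```text
time: 23.82
tool_pos: [506.2, 289.9, 118.6]
tcp_rot: [179.9, 0.2, 3.5]
ft_force: [0.0, 0.2, 0.9]
finger_gap: 60.0
grip_force: 0.0
```

```bash
python3 - <<'E'
from h import *
np.set_printoptions(suppress=True,precision=1)
p=r.snapshot('top')
for b in blocks(p): print(b)
q=r.snapshot('scene')
for i in (p,q):
  for d in r.regions_of(i,'block_1'):
    if d['score']>.3: print('net',round(d['score'],2),d['xy'],rect(i,d['pixels'],19))
go(507.5,290.5,8,3.5)
E
```

```text
(np.int32(284), array([504.5, 186.5]), array([69.4, 38.8]), -1.7)
(np.int32(122), array([493.6, 286.5]), array([44.2, 30.5]), 14.6)
(np.int32(287), array([413.8, 158.6]), array([69.2, 38.5]), -4.3)
(np.int32(278), array([408.4, 230.2]), array([67.7, 38.3]), 10.2)
net 0.83 [249.8, 221.7] (array([503.2, 186.2]), array([71.4, 43.1]), 1.3)
net 0.72 [237.2, 250.0] (array([408.3, 230.2]), array([68.7, 40.4]), 8.8)
net 0.65 [259.2, 247.6] (array([412.3, 159.4]), array([72.1, 39.6]), -4.2)
net 0.47 [221.9, 221.3] (array([494.7, 286.9]), array([43.4, 34.6]), 12.8)
net 0.89 [278.9, 307.4] (array([503.8, 293. ]), array([70.8, 44.3]), 3.6)
net 0.78 [304.3, 279.7] (array([500.9, 191. ]), array([77.4, 45.1]), -2.1)
net 0.68 [332.3, 284.2] (array([411.7, 162.3]), array([73.7, 47. ]), -2.6)
net 0.67 [324.4, 305.1] (array([406.1, 233.3]), array([72.4, 47.2]), 10.3)
at [509.7 291.  123.4] 3.4 spin -0.001 shift m -0.0022 0.0004 0.1154
```

Call:
carry_out --commands '[{"translation": [0, 0, 0.025], "spin": 0, "jaw": 0.058}, {"translation": [0, 0, 0.025], "spin": 0, "jaw": 0.058}, {"translation": [0, 0, 0.025], "spin": 0, "jaw": 0.058}, {"translation": [0, 0, 0.02], "spin": 0, "jaw": 0.058}, {"translation": [0, 0, 0.012], "spin": 0, "jaw": 0.058}, {"translation": [0, 0, 0.005], "spin": 0, "jaw": 0.058}, {"translation": [0, 0, 0], "spin": 0, "jaw": 0.058}, {"translation": [0, 0, 0], "spin": 0, "jaw": 0.058}]'

```text
time: 24.68
tool_pos: [508.9, 291.0, 9.9]
tcp_rot: [-180.0, -0.1, 3.5]
ft_force: [0.3, 0.4, 0.1]
finger_gap: 58.1
grip_force: 0.0
```

Call:
carry_out --commands '[{"translation": [0, 0, 0], "spin": 0, "jaw": 0.04}, {"translation": [0, 0, 0], "spin": 0, "jaw": 0.025}, {"translation": [0, 0, 0], "spin": 0, "jaw": 0.025}, {"translation": [0, 0, 0], "spin": 0, "jaw": 0.025}, {"translation": [0, 0, 0], "spin": 0, "jaw": 0.025}, {"translation": [0, 0, 0], "spin": 0, "jaw": 0.025}, {"translation": [0, 0, 0], "spin": 0, "jaw": 0.025}, {"translation": [0, 0, 0], "spin": 0, "jaw": 0.025}]' --squeeze 40

```text
time: 25.35
tool_pos: [509.4, 291.3, 10.6]
tcp_rot: [-179.9, -0.2, 3.5]
ft_force: [-0.8, -1.2, 5.6]
finger_gap: 36.7
grip_force: 40.2
```

Call:
carry_out --commands '[{"translation": [0, 0, -0.02], "spin": 0, "jaw": 0.025}, {"translation": [0, 0, -0.03], "spin": 0, "jaw": 0.025}, {"translation": [0, 0, -0.03], "spin": 0, "jaw": 0.025}, {"translation": [0, 0, -0.03], "spin": 0.11, "jaw": 0.025}, {"translation": [0, 0, -0.03], "spin": 0.108, "jaw": 0.025}, {"translation": [0, 0, -0.02], "spin": 0, "jaw": 0.025}, {"translation": [0, 0, 0], "spin": 0, "jaw": 0.025}, {"translation": [0, 0, 0], "spin": 0, "jaw": 0.025}]'

```text
time: 26.02
tool_pos: [509.1, 291.2, 170.9]
tcp_rot: [-179.8, -0.2, -9.0]
ft_force: [-0.9, 0.1, -0.7]
finger_gap: 36.7
grip_force: 39.9
```

```bash
python3 - <<'E'
from h import *
go(564,43,160,-9)
go(564,43,45,-9)
E
```

```text
at [509.1 291.2 170.9] -9.0 spin 0.000 shift m 0.0930 0.2366 0.0109
at [509.1 291.2 170.9] -9.0 spin 0.000 shift m 0.0930 0.2366 0.1259
```

Call:
carry_out --commands '[{"translation": [0.0133, 0.0338, 0], "spin": 0, "jaw": 0.025}, {"translation": [0.0133, 0.0338, 0], "spin": 0, "jaw": 0.025}, {"translation": [0.0133, 0.0338, 0], "spin": 0, "jaw": 0.025}, {"translation": [0.0133, 0.0338, 0], "spin": 0, "jaw": 0.025}, {"translation": [0.0133, 0.0338, 0], "spin": 0, "jaw": 0.025}, {"translation": [0.0133, 0.0338, 0], "spin": 0, "jaw": 0.025}, {"translation": [0.0133, 0.0338, 0], "spin": 0, "jaw": 0.025}, {"translation": [0, 0, 0.01], "spin": 0, "jaw": 0.025}]'

```text
time: 26.68
tool_pos: [563.9, 36.2, 158.7]
tcp_rot: [179.9, -0.1, -9.3]
ft_force: [0.6, 0.0, -0.4]
finger_gap: 36.5
grip_force: 39.9
```

```bash
python3 - <<'E'
from h import *
go(564,43,47,-9)
p=r.snapshot('scene')
v=cv2.resize(p['pixels'][110:290,220:400],None,fx=3,fy=3);cv2.imwrite('pics/drop.png',v)
E
```

```text
at [563.9  36.2 158.7] -9.3 spin -0.005 shift m -0.0010 -0.0067 0.1117
```

View pics/drop.png

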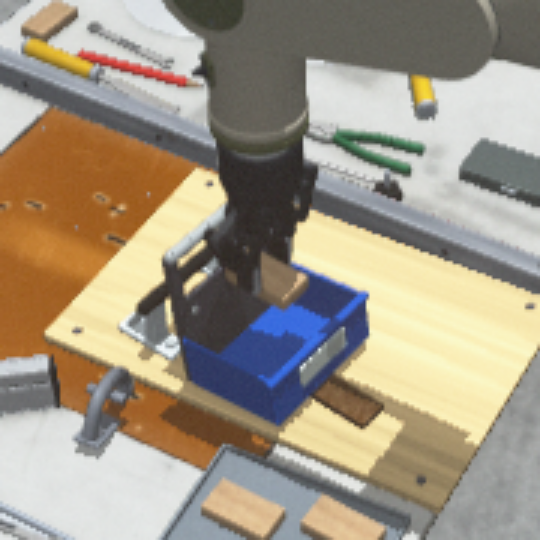

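The block hangs over the bin with room before the bar. It's about 6 mm short in y, so I'll correct that, lower and release.

Call:
carry_out --commands '[{"translation": [0, -0.006, 0.01], "spin": 0, "jaw": 0.025}, {"translation": [0, 0, 0.02], "spin": 0, "jaw": 0.025}, {"translation": [0, 0, 0.02], "spin": 0, "jaw": 0.025}, {"translation": [0, 0, 0.02], "spin": 0, "jaw": 0.025}, {"translation": [0, 0, 0.02], "spin": 0, "jaw": 0.025}, {"translation": [0, 0, 0.013], "spin": 0, "jaw": 0.025}, {"translation": [0, 0, 0.006], "spin": 0, "jaw": 0.025}, {"translation": [0, 0, 0], "spin": 0, "jaw": 0.025}]'

```text
time: 27.4
tool_pos: [561.6, 49.4, 47.0]
tcp_rot: [180.0, 0.2, -8.9]
ft_force: [0.7, -0.3, -1.7]
finger_gap: 36.5
grip_force: 43.0
```

Call:
carry_out --commands '[{"translation": [0, 0, 0], "spin": 0, "jaw": 0.025}, {"translation": [0, 0, 0], "spin": 0, "jaw": 0.046}, {"translation": [0, 0, 0], "spin": 0, "jaw": 0.046}, {"translation": [0, 0, 0], "spin": 0, "jaw": 0.046}, {"translation": [0, 0, -0.02], "spin": 0, "jaw": 0.046}, {"translation": [0, 0, -0.03], "spin": 0, "jaw": 0.046}, {"translation": [0, 0, -0.04], "spin": 0, "jaw": 0.046}, {"translation": [0, 0, -0.035], "spin": 0, "jaw": 0.05}]'

```text
time: 28.07
tool_pos: [563.4, 48.3, 176.6]
tcp_rot: [-180.0, -0.0, -9.0]
ft_force: [1.0, -0.5, 0.3]
finger_gap: 49.8
grip_force: 0.0
```

```bash
python3 - <<'E'
from h import *
np.set_printoptions(suppress=True,precision=1)
go(504.5,186.5,100,-1.7)
q=r.snapshot('scene')
for d in r.regions_of(q,'block_1'):
    if d['score']>.2: print('net',round(d['score'],2),np.round(d['xy']),rect(q,d['pixels'],19))
print(ray(q,(234,116),0))
E
```

```text
at [563.4  48.3 176.6] -9.0 spin -0.128 shift m -0.0630 -0.1364 0.0766
net 0.84 [334. 285.] (array([410.9, 162. ]), array([75.2, 47.4]), -4.6)
net 0.64 [302. 279.] (array([502.8, 190.5]), array([75.4, 47.1]), -2.1)
net 0.56 [324. 306.] (array([406.1, 233.2]), array([72.3, 47.1]), 11.3)
net 0.44 [305. 229.] (array([585.2,  25.7]), array([45.5, 26.6]), -4.4)
[1146.6 -367.3    0. ]
```

Call:
carry_out --commands '[{"translation": [0, 0, 0], "spin": -0.064, "jaw": 0.058}, {"translation": [0, 0, 0], "spin": -0.064, "jaw": 0.058}, {"translation": [-0.0158, -0.0341, 0], "spin": 0, "jaw": 0.058}, {"translation": [-0.0158, -0.0341, 0], "spin": 0, "jaw": 0.058}, {"translation": [-0.0158, -0.0341, 0], "spin": 0, "jaw": 0.058}, {"translation": [-0.0158, -0.0341, 0], "spin": 0, "jaw": 0.058}, {"translation": [0, 0, 0.03], "spin": 0, "jaw": 0.058}, {"translation": [0, 0, 0.03], "spin": 0, "jaw": 0.058}]'

```text
time: 28.83
tool_pos: [505.9, 189.4, 116.7]
tcp_rot: [-179.9, -0.4, -1.5]
ft_force: [-0.1, -0.3, -0.9]
finger_gap: 57.6
grip_force: 0.0
```

```bash
python3 - <<'E'
from h import *
go(504.5,186.5,9,-1.7)
E
```

```text
at [505.9 189.4 116.7] -1.5 spin 0.004 shift m -0.0013 0.0029 0.1077
```

Call:
carry_out --commands '[{"translation": [-0.001, 0.002, 0.025], "spin": 0, "jaw": 0.058}, {"translation": [0, 0, 0.025], "spin": 0, "jaw": 0.058}, {"translation": [0, 0, 0.025], "spin": 0, "jaw": 0.058}, {"translation": [0, 0, 0.018], "spin": 0, "jaw": 0.058}, {"translation": [0, 0, 0.009], "spin": 0, "jaw": 0.058}, {"translation": [0, 0, 0.005], "spin": 0, "jaw": 0.058}, {"translation": [0, 0, 0], "spin": 0, "jaw": 0.058}, {"translation": [0, 0, 0], "spin": 0, "jaw": 0.04}]'

```text
time: 29.5
tool_pos: [504.2, 184.7, 8.4]
tcp_rot: [-180.0, -0.1, -1.7]
ft_force: [0.3, 1.1, 0.1]
finger_gap: 47.2
grip_force: 0.0
```

Call:
carry_out --commands '[{"translation": [0, 0, 0], "spin": 0, "jaw": 0.025}, {"translation": [0, 0, 0], "spin": 0, "jaw": 0.025}, {"translation": [0, 0, 0], "spin": 0, "jaw": 0.025}, {"translation": [0, 0, 0], "spin": 0, "jaw": 0.025}, {"translation": [0, 0, 0], "spin": 0, "jaw": 0.025}, {"translation": [0, 0, 0], "spin": 0, "jaw": 0.025}, {"translation": [0, 0, -0.01], "spin": 0, "jaw": 0.025}, {"translation": [0, 0, -0.02], "spin": 0, "jaw": 0.025}]'

```text
time: 30.17
tool_pos: [501.2, 183.9, 35.9]
tcp_rot: [179.9, 0.2, -1.7]
ft_force: [0.4, 0.5, -0.8]
finger_gap: 36.5
grip_force: 40.7
```

Call:
carry_out --commands '[{"translation": [0, 0, -0.03], "spin": 0, "jaw": 0.025}, {"translation": [0, 0, -0.03], "spin": 0, "jaw": 0.025}, {"translation": [0, 0, -0.03], "spin": 0.064, "jaw": 0.025}, {"translation": [0, 0, -0.03], "spin": 0.064, "jaw": 0.025}, {"translation": [0, 0, -0.01], "spin": 0, "jaw": 0.025}, {"translation": [0, 0, 0], "spin": 0, "jaw": 0.025}, {"translation": [0, 0, 0], "spin": 0, "jaw": 0.025}, {"translation": [0, 0, 0], "spin": 0, "jaw": 0.025}]'

```text
time: 30.83
tool_pos: [502.2, 184.1, 165.4]
tcp_rot: [179.9, 0.1, -9.0]
ft_force: [-0.5, -1.0, -1.0]
finger_gap: 36.7
grip_force: 40.7
```

```bash
python3 - <<'E'
from h import *
go(555,-14,47,-9)
E
```

```text
at [502.2 184.1 165.4] -9.0 spin 0.000 shift m 0.0831 0.1875 0.1184
```

Call:
carry_out --commands '[{"translation": [0.0138, 0.0312, 0], "spin": 0, "jaw": 0.025}, {"translation": [0.0138, 0.0312, 0], "spin": 0, "jaw": 0.025}, {"translation": [0.0138, 0.0312, 0], "spin": 0, "jaw": 0.025}, {"translation": [0.0138, 0.0312, 0], "spin": 0, "jaw": 0.025}, {"translation": [0.0138, 0.0312, 0], "spin": 0, "jaw": 0.025}, {"translation": [0.0138, 0.0312, 0], "spin": 0, "jaw": 0.025}, {"translation": [0, 0, 0], "spin": 0, "jaw": 0.025}, {"translation": [0, 0, 0.02], "spin": 0, "jaw": 0.025}]'

```text
time: 31.5
tool_pos: [557.3, -15.7, 148.8]
tcp_rot: [180.0, -0.2, -9.2]
ft_force: [0.6, 0.2, 0.4]
finger_gap: 36.8
grip_force: 40.7
```

Call:
carry_out --commands '[{"translation": [0, 0, 0.02], "spin": 0, "jaw": 0.025}, {"translation": [0, 0, 0.02], "spin": 0, "jaw": 0.025}, {"translation": [0, 0, 0.02], "spin": 0, "jaw": 0.025}, {"translation": [0, 0, 0.02], "spin": 0, "jaw": 0.025}, {"translation": [0, 0, 0.012], "spin": 0, "jaw": 0.025}, {"translation": [0, 0, 0.006], "spin": 0, "jaw": 0.025}, {"translation": [0, 0, 0], "spin": 0, "jaw": 0.025}, {"translation": [0, 0, 0], "spin": 0, "jaw": 0.025}]'

```text
time: 32.17
tool_pos: [555.6, -13.3, 49.2]
tcp_rot: [180.0, 0.0, -9.0]
ft_force: [0.5, 1.1, 0.5]
finger_gap: 36.6
grip_force: 40.7
```

Call:
carry_out --commands '[{"translation": [0, 0, 0], "spin": 0, "jaw": 0.046}, {"translation": [0, 0, 0], "spin": 0, "jaw": 0.046}, {"translation": [0, 0, 0], "spin": 0, "jaw": 0.046}, {"translation": [0, 0, -0.02], "spin": 0, "jaw": 0.046}, {"translation": [0, 0, -0.03], "spin": 0, "jaw": 0.046}, {"translation": [0, 0, -0.04], "spin": 0, "jaw": 0.046}, {"translation": [0, 0, -0.035], "spin": -0.04, "jaw": 0.058}, {"translation": [0, 0, 0], "spin": -0.04, "jaw": 0.058}]'

```text
time: 32.83
tool_pos: [560.5, -14.0, 184.4]
tcp_rot: [180.0, -0.8, -4.3]
ft_force: [1.6, -0.1, 1.5]
finger_gap: 58.1
grip_force: 0.0
```

```bash
python3 - <<'E'
from h import *
np.set_printoptions(suppress=True,precision=1)
go(413.8,158.6,100,-4.3)
q=r.snapshot('scene')
for d in r.regions_of(q,'block_1'):
    if d['score']>.2: print('net',round(d['score'],2),np.round(d['xy']),rect(q,d['pixels'],19))
v=cv2.resize(q['pixels'][160:330,230:400],None,fx=3.2,fy=3.2);cv2.imwrite('pics/two.png',v)
E
```

```text
at [560.5 -14.  184.4] -4.3 spin -0.001 shift m -0.1593 -0.1611 0.0844
net 0.82 [334. 285.] (array([410.3, 163.7]), array([75.9, 45.4]), -4.5)
net 0.74 [325. 307.] (array([405.7, 234. ]), array([71.7, 46.1]), 11.7)
net 0.66 [318. 220.] (array([578.1, -27. ]), array([52.9, 48.3]), 0.9)
net 0.5 [303. 228.] (array([585.3,  26.5]), array([45. , 28.2]), -4.4)
```

View pics/two.png

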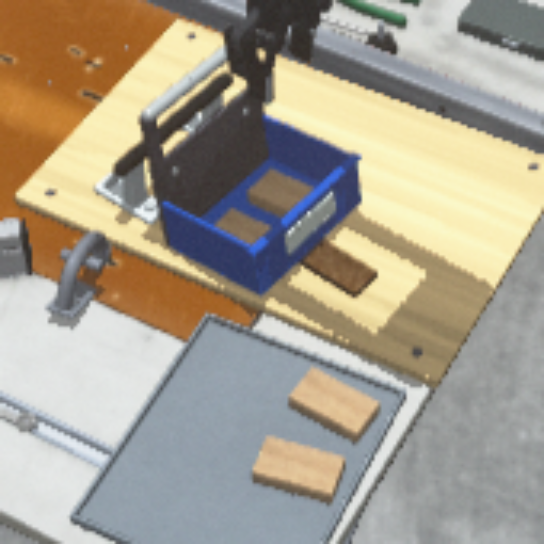

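Two blocks lie flat in the bin. Now C at (414, 159).

Call:
carry_out --commands '[{"translation": [-0.0265, -0.0268, 0], "spin": 0, "jaw": 0.058}, {"translation": [-0.0265, -0.0268, 0], "spin": 0, "jaw": 0.058}, {"translation": [-0.0265, -0.0268, 0], "spin": 0, "jaw": 0.058}, {"translation": [-0.0265, -0.0268, 0], "spin": 0, "jaw": 0.058}, {"translation": [-0.0265, -0.0268, 0], "spin": 0, "jaw": 0.058}, {"translation": [-0.0265, -0.0268, 0], "spin": 0, "jaw": 0.058}, {"translation": [0, 0, 0.03], "spin": 0, "jaw": 0.058}, {"translation": [0, 0, 0.03], "spin": 0, "jaw": 0.058}]'

```text
time: 33.6
tool_pos: [409.5, 161.2, 114.6]
tcp_rot: [-179.9, -0.2, -4.3]
ft_force: [1.1, -0.9, 0.6]
finger_gap: 58.0
grip_force: 0.0
```

```bash
python3 - <<'E'
from h import *
np.set_printoptions(suppress=True,precision=1)
go(413.8,158.6,9,-4.3)
q=r.snapshot('scene')
for d in r.regions_of(q,'block_1'):
    if d['score']>.2: print('net',round(d['score'],2),np.round(d['xy']),rect(q,d['pixels'],19))
go(413.8,158.6,9,-4.3)
E
```

```text
at [409.5 161.2 114.6] -4.3 spin -0.000 shift m 0.0045 0.0023 0.1056
net 0.69 [323. 306.] (array([406. , 234.1]), array([72.6, 46.5]), 8.7)
net 0.58 [335. 284.] (array([411.1, 163. ]), array([73.9, 45.3]), -6.1)
net 0.53 [317. 220.] (array([581.7, -21. ]), array([54. , 32.6]), -44.0)
at [404.8 158.5 108.6] -4.4 spin -0.002 shift m 0.0090 -0.0007 0.0996
```

Call:
carry_out --commands '[{"translation": [0, 0, 0], "spin": 0, "jaw": 0.058}, {"translation": [0, 0, 0], "spin": 0, "jaw": 0.058}, {"translation": [0, 0, 0], "spin": 0, "jaw": 0.058}, {"translation": [0, 0, 0], "spin": 0, "jaw": 0.058}, {"translation": [0, 0, 0], "spin": 0, "jaw": 0.058}, {"translation": [0, 0, 0], "spin": 0, "jaw": 0.058}, {"translation": [0, 0, 0], "spin": 0, "jaw": 0.058}, {"translation": [0, 0, 0], "spin": 0, "jaw": 0.058}]'

```text
time: 34.37
tool_pos: [409.8, 159.2, 114.5]
tcp_rot: [-180.0, -0.0, -4.5]
ft_force: [0.1, 0.1, 0.9]
finger_gap: 57.9
grip_force: 0.0
```

```bash
python3 - <<'E'
from h import *
go(413.8,158.6,9,-4.3)
E
```

```text
at [409.8 159.2 114.5] -4.5 spin -0.003 shift m 0.0040 0.0003 0.1055
```

Call:
carry_out --commands '[{"translation": [0.004, 0, 0.025], "spin": 0, "jaw": 0.058}, {"translation": [0, 0, 0.025], "spin": 0, "jaw": 0.058}, {"translation": [0, 0, 0.025], "spin": 0, "jaw": 0.058}, {"translation": [0, 0, 0.016], "spin": 0, "jaw": 0.058}, {"translation": [0, 0, 0.009], "spin": 0, "jaw": 0.058}, {"translation": [0, 0, 0.005], "spin": 0, "jaw": 0.058}, {"translation": [0, 0, 0], "spin": 0, "jaw": 0.058}, {"translation": [0, 0, 0], "spin": 0, "jaw": 0.04}]'

```text
time: 35.03
tool_pos: [414.3, 159.1, 10.1]
tcp_rot: [-180.0, -0.0, -4.4]
ft_force: [1.0, -0.0, -0.4]
finger_gap: 47.6
grip_force: 0.0
```

Call:
carry_out --commands '[{"translation": [0, 0, 0], "spin": 0, "jaw": 0.025}, {"translation": [0, 0, 0], "spin": 0, "jaw": 0.025}, {"translation": [0, 0, 0], "spin": 0, "jaw": 0.025}, {"translation": [0, 0, 0], "spin": 0, "jaw": 0.025}, {"translation": [0, 0, 0], "spin": 0, "jaw": 0.025}, {"translation": [0, 0, 0], "spin": 0, "jaw": 0.025}, {"translation": [0, 0, -0.01], "spin": 0, "jaw": 0.025}, {"translation": [0, 0, -0.02], "spin": 0, "jaw": 0.025}]'

```text
time: 35.7
tool_pos: [411.6, 158.4, 38.1]
tcp_rot: [179.9, 0.2, -4.5]
ft_force: [0.8, 0.1, -0.3]
finger_gap: 36.3
grip_force: 40.1
```

Call:
carry_out --commands '[{"translation": [0, 0, -0.03], "spin": 0, "jaw": 0.025}, {"translation": [0, 0, -0.03], "spin": 0, "jaw": 0.025}, {"translation": [0, 0, -0.03], "spin": 0.04, "jaw": 0.025}, {"translation": [0, 0, -0.03], "spin": 0.04, "jaw": 0.025}, {"translation": [0, 0, -0.02], "spin": 0, "jaw": 0.025}, {"translation": [0, 0, 0], "spin": 0, "jaw": 0.025}, {"translation": [0, 0, 0], "spin": 0, "jaw": 0.025}, {"translation": [0, 0, 0], "spin": 0, "jaw": 0.025}]'

```text
time: 36.37
tool_pos: [413.2, 158.8, 178.9]
tcp_rot: [180.0, 0.0, -9.0]
ft_force: [0.1, -0.0, -0.7]
finger_gap: 36.4
grip_force: 40.2
```

```bash
python3 - <<'E'
from h import *
go(564,43,65,-9)
E
```

```text
at [413.2 158.8 178.9] -9.0 spin -0.000 shift m 0.1671 0.0908 0.1139
```

Call:
carry_out --commands '[{"translation": [0.0278, 0.0151, 0], "spin": 0, "jaw": 0.025}, {"translation": [0.0278, 0.0151, 0], "spin": 0, "jaw": 0.025}, {"translation": [0.0278, 0.0151, 0], "spin": 0, "jaw": 0.025}, {"translation": [0.0278, 0.0151, 0], "spin": 0, "jaw": 0.025}, {"translation": [0.0278, 0.0151, 0], "spin": 0, "jaw": 0.025}, {"translation": [0.0278, 0.0151, 0], "spin": 0, "jaw": 0.025}, {"translation": [0, 0, 0], "spin": 0, "jaw": 0.025}, {"translation": [0, 0, 0.02], "spin": 0, "jaw": 0.025}]'

```text
time: 37.03
tool_pos: [566.4, 41.8, 160.8]
tcp_rot: [-180.0, -0.2, -9.2]
ft_force: [1.1, 0.2, 0.1]
finger_gap: 36.3
grip_force: 40.2
```

Call:
carry_out --commands '[{"translation": [0, 0, 0.02], "spin": 0, "jaw": 0.025}, {"translation": [0, 0, 0.02], "spin": 0, "jaw": 0.025}, {"translation": [0, 0, 0.02], "spin": 0, "jaw": 0.025}, {"translation": [0, 0, 0.02], "spin": 0, "jaw": 0.025}, {"translation": [0, 0, 0.008], "spin": 0, "jaw": 0.025}, {"translation": [0, 0, 0.005], "spin": 0, "jaw": 0.025}, {"translation": [0, 0, 0], "spin": 0, "jaw": 0.025}, {"translation": [0, 0, 0], "spin": 0, "jaw": 0.025}]'

```text
time: 37.7
tool_pos: [564.3, 43.3, 66.7]
tcp_rot: [-180.0, -0.0, -9.0]
ft_force: [-0.2, 0.5, -0.3]
finger_gap: 36.8
grip_force: 40.2
```

Call:
carry_out --commands '[{"translation": [0, 0, 0], "spin": 0, "jaw": 0.046}, {"translation": [0, 0, 0], "spin": 0, "jaw": 0.046}, {"translation": [0, 0, 0], "spin": 0, "jaw": 0.046}, {"translation": [0, 0, -0.02], "spin": 0, "jaw": 0.046}, {"translation": [0, 0, -0.03], "spin": 0, "jaw": 0.046}, {"translation": [0, 0, -0.04], "spin": 0, "jaw": 0.046}, {"translation": [0, 0, -0.03], "spin": 0, "jaw": 0.058}, {"translation": [0, 0, 0], "spin": 0, "jaw": 0.058}]'

```text
time: 38.37
tool_pos: [568.6, 43.2, 195.6]
tcp_rot: [-179.9, -0.8, -9.0]
ft_force: [1.2, 0.5, 0.9]
finger_gap: 57.8
grip_force: 0.0
```

Call:
carry_out --commands '[{"translation": [0, 0, 0], "spin": -0.112, "jaw": 0.058}, {"translation": [0, 0, 0], "spin": -0.112, "jaw": 0.058}, {"translation": [0, 0, 0], "spin": -0.111, "jaw": 0.058}, {"translation": [0, 0, 0], "spin": 0, "jaw": 0.058}, {"translation": [0, 0, 0], "spin": 0, "jaw": 0.058}, {"translation": [0, 0, 0], "spin": 0, "jaw": 0.058}, {"translation": [0, 0, 0], "spin": 0, "jaw": 0.058}, {"translation": [0, 0, 0], "spin": 0, "jaw": 0.058}]'

```text
time: 39.03
tool_pos: [564.2, 43.2, 186.3]
tcp_rot: [180.0, -0.0, 10.1]
ft_force: [0.2, -0.3, 0.0]
finger_gap: 57.8
grip_force: 0.0
```

```bash
python3 - <<'E'
from h import *
np.set_printoptions(suppress=True,precision=1)
q=r.snapshot('scene')
for d in r.regions_of(q,'block_1'):
    if d['score']>.2: print('net',round(d['score'],2),np.round(d['xy']),rect(q,d['pixels'],19))
p=r.snapshot('top');print(blocks(p))
go(408.4,230.2,9,10.2)
E
```

```text
net 0.75 [320. 222.] (array([577.3, -30.6]), array([48.2, 46.1]), -7.4)
net 0.7 [325. 307.] (array([405.7, 233.7]), array([73. , 46.4]), 10.8)
net 0.54 [305. 226.] (array([590.1,  16. ]), array([58.6, 45.1]), -4.0)
[(np.int32(169), array([407. , 238.9]), array([69.6, 27.3]), 1.3)]
at [564.1  43.2 186.2] 10.1 spin -0.001 shift m -0.1202 -0.2116 0.1772
```

Call:
carry_out --commands '[{"translation": [-0.0172, -0.0302, 0], "spin": 0, "jaw": 0.058}, {"translation": [-0.0172, -0.0302, 0], "spin": 0, "jaw": 0.058}, {"translation": [-0.0172, -0.0302, 0], "spin": 0, "jaw": 0.058}, {"translation": [-0.0172, -0.0302, 0], "spin": 0, "jaw": 0.058}, {"translation": [-0.0172, -0.0302, 0], "spin": 0, "jaw": 0.058}, {"translation": [-0.0172, -0.0302, 0], "spin": 0, "jaw": 0.058}, {"translation": [-0.0172, -0.0302, 0], "spin": 0, "jaw": 0.058}, {"translation": [0, 0, 0.02], "spin": 0, "jaw": 0.058}]'

```text
time: 39.85
tool_pos: [407.4, 235.1, 170.2]
tcp_rot: [-179.8, -0.3, 10.4]
ft_force: [0.9, 0.4, 0.5]
finger_gap: 58.4
grip_force: 0.0
```

Call:
carry_out --commands '[{"translation": [0, 0, 0.025], "spin": 0, "jaw": 0.058}, {"translation": [0, 0, 0.025], "spin": 0, "jaw": 0.058}, {"translation": [0, 0, 0.025], "spin": 0, "jaw": 0.058}, {"translation": [0, 0, 0], "spin": 0, "jaw": 0.058}, {"translation": [0, 0, 0], "spin": 0, "jaw": 0.058}, {"translation": [0, 0, 0], "spin": 0, "jaw": 0.058}, {"translation": [0, 0, 0], "spin": 0, "jaw": 0.058}, {"translation": [0, 0, 0], "spin": 0, "jaw": 0.058}]'

```text
time: 40.52
tool_pos: [409.7, 230.6, 93.3]
tcp_rot: [-180.0, -0.2, 10.1]
ft_force: [-0.6, 0.2, 0.9]
finger_gap: 57.8
grip_force: 0.0
```

```bash
python3 - <<'E'
from h import *
go(408.4,230.2,9,10.2)
q=r.snapshot('scene')
for d in r.regions_of(q,'block_1'):
    if d['score']>.2: print('net',round(d['score'],2),np.round(d['xy']),rect(q,d['pixels'],19))
E
```

```text
at [409.7 230.6  93.3] 10.1 spin -0.001 shift m -0.0014 0.0001 0.0843
net 0.84 [324. 309.] (array([406. , 234.9]), array([71.7, 46.3]), 11.3)
```

Call:
carry_out --commands '[{"translation": [-0.001, 0, 0.02], "spin": 0, "jaw": 0.058}, {"translation": [0, 0, 0.02], "spin": 0, "jaw": 0.058}, {"translation": [0, 0, 0.02], "spin": 0, "jaw": 0.058}, {"translation": [0, 0, 0.014], "spin": 0, "jaw": 0.058}, {"translation": [0, 0, 0.007], "spin": 0, "jaw": 0.058}, {"translation": [0, 0, 0.003], "spin": 0, "jaw": 0.058}, {"translation": [0, 0, 0], "spin": 0, "jaw": 0.058}, {"translation": [0, 0, 0], "spin": 0, "jaw": 0.04}]'

```text
time: 41.28
tool_pos: [408.1, 230.2, 8.3]
tcp_rot: [-180.0, -0.1, 10.2]
ft_force: [0.6, -0.1, -0.2]
finger_gap: 47.2
grip_force: 0.0
```

Call:
carry_out --commands '[{"translation": [0, 0, 0], "spin": 0, "jaw": 0.025}, {"translation": [0, 0, 0], "spin": 0, "jaw": 0.025}, {"translation": [0, 0, 0], "spin": 0, "jaw": 0.025}, {"translation": [0, 0, 0], "spin": 0, "jaw": 0.025}, {"translation": [0, 0, 0], "spin": 0, "jaw": 0.025}, {"translation": [0, 0, 0], "spin": 0, "jaw": 0.025}, {"translation": [0, 0, -0.01], "spin": 0, "jaw": 0.025}, {"translation": [0, 0, -0.02], "spin": 0, "jaw": 0.025}]'

```text
time: 41.95
tool_pos: [405.3, 229.0, 36.0]
tcp_rot: [179.9, 0.3, 10.2]
ft_force: [0.1, 1.3, -0.4]
finger_gap: 36.7
grip_force: 40.1
```

Call:
carry_out --commands '[{"translation": [0, 0, -0.03], "spin": 0, "jaw": 0.025}, {"translation": [0, 0, -0.03], "spin": 0, "jaw": 0.025}, {"translation": [0, 0, -0.03], "spin": 0.111, "jaw": 0.025}, {"translation": [0, 0, -0.03], "spin": 0.111, "jaw": 0.025}, {"translation": [0, 0, -0.02], "spin": 0.111, "jaw": 0.025}, {"translation": [0, 0, 0], "spin": 0, "jaw": 0.025}, {"translation": [0, 0, 0], "spin": 0, "jaw": 0.025}, {"translation": [0, 0, 0], "spin": 0, "jaw": 0.025}]'

```text
time: 42.62
tool_pos: [406.9, 229.7, 176.8]
tcp_rot: [180.0, 0.0, -8.8]
ft_force: [-0.6, -0.0, -0.8]
finger_gap: 36.8
grip_force: 40.1
```

```bash
python3 - <<'E'
from h import *
go(556,-14,66,-9)
E
```

```text
at [406.9 229.7 176.8] -8.8 spin 0.003 shift m 0.1854 0.2174 0.1108
```

8 rows of (0.0232, 0.0272), then down and release.

Call:
carry_out --commands '[{"translation": [0.0232, 0.0272, 0], "spin": 0.003, "jaw": 0.025}, {"translation": [0.0232, 0.0272, 0], "spin": 0, "jaw": 0.025}, {"translation": [0.0232, 0.0272, 0], "spin": 0, "jaw": 0.025}, {"translation": [0.0232, 0.0272, 0], "spin": 0, "jaw": 0.025}, {"translation": [0.0232, 0.0272, 0], "spin": 0, "jaw": 0.025}, {"translation": [0.0232, 0.0272, 0], "spin": 0, "jaw": 0.025}, {"translation": [0.0232, 0.0272, 0], "spin": 0, "jaw": 0.025}, {"translation": [0.0232, 0.0272, 0], "spin": 0, "jaw": 0.025}]'

```text
time: 43.28
tool_pos: [555.7, -15.8, 175.1]
tcp_rot: [180.0, 0.2, -9.0]
ft_force: [0.5, 0.8, -1.1]
finger_gap: 36.4
grip_force: 40.1
```

Call:
carry_out --commands '[{"translation": [0, 0, 0], "spin": 0, "jaw": 0.025}, {"translation": [0, 0, 0.02], "spin": 0, "jaw": 0.025}, {"translation": [0, 0, 0.025], "spin": 0, "jaw": 0.025}, {"translation": [0, 0, 0.025], "spin": 0, "jaw": 0.025}, {"translation": [0, 0, 0.025], "spin": 0, "jaw": 0.025}, {"translation": [0, 0, 0.01], "spin": 0, "jaw": 0.025}, {"translation": [0, 0, 0.005], "spin": 0, "jaw": 0.025}, {"translation": [0, 0, 0], "spin": 0, "jaw": 0.025}]'

```text
time: 43.95
tool_pos: [554.9, -13.9, 65.6]
tcp_rot: [180.0, 0.2, -9.0]
ft_force: [-0.3, -0.2, -0.4]
finger_gap: 36.6
grip_force: 40.2
```

Call:
carry_out --commands '[{"translation": [0, 0, 0], "spin": 0, "jaw": 0.025}, {"translation": [0, 0, 0], "spin": 0, "jaw": 0.046}, {"translation": [0, 0, 0], "spin": 0, "jaw": 0.046}, {"translation": [0, 0, 0], "spin": 0, "jaw": 0.046}, {"translation": [0, 0, -0.02], "spin": 0, "jaw": 0.046}, {"translation": [0, 0, -0.03], "spin": 0, "jaw": 0.046}, {"translation": [0, 0, -0.04], "spin": 0, "jaw": 0.046}, {"translation": [0, 0, -0.04], "spin": 0, "jaw": 0.05}]'

```text
time: 44.62
tool_pos: [555.5, -14.1, 198.5]
tcp_rot: [180.0, 0.1, -9.1]
ft_force: [1.3, -0.4, 0.1]
finger_gap: 49.9
grip_force: 0.0
```

Call:
carry_out --commands '[{"translation": [-0.02, 0.03, 0], "spin": 0, "jaw": 0.05}, {"translation": [-0.02, 0.035, 0], "spin": 0, "jaw": 0.05}, {"translation": [-0.02, 0.035, 0], "spin": 0, "jaw": 0.05}, {"translation": [-0.02, 0.035, 0], "spin": 0, "jaw": 0.05}, {"translation": [-0.02, 0.035, 0], "spin": 0, "jaw": 0.05}, {"translation": [-0.01, 0.035, 0], "spin": 0, "jaw": 0.05}, {"translation": [0, 0.035, 0], "spin": 0, "jaw": 0.05}, {"translation": [0, 0, 0], "spin": 0, "jaw": 0.05}]'

```text
time: 45.28
tool_pos: [408.4, -239.1, 198.6]
tcp_rot: [179.8, -0.1, -9.3]
ft_force: [-0.4, -0.8, 0.1]
finger_gap: 50.1
grip_force: 0.0
```

```bash
python3 - <<'E'
from h import *
np.set_printoptions(suppress=True,precision=1)
p=r.snapshot('top');q=r.snapshot('scene')
print(r.sense()['tool_pos'],blocks(p))
for n,i in(('top',p),('sc',q)):
  print(n,[(round(d['score'],2),np.round(d['xy']).tolist()) for d in r.spot_in(i,'block_1')])
  for t,z in(('bin_bar',171),('bin_lip',20),('bin_heel',12),('slip',12)):
    print(n,t,[(round(d['score'],2),ray(i,d['xy'],z)) for d in r.landmark_of(i,t)[:1]])
v=np.hstack([cv2.resize(p['pixels'][140:320,200:360],None,fx=2.5,fy=2.5),cv2.resize(q['pixels'][160:340,240:400],None,fx=2.5,fy=2.5)]);cv2.imwrite('pics/end.png',v)
E
```

```text
[ 409.6 -235.1  198.1] []
top [(0.57, [318.0, 202.0]), (0.52, [295.0, 201.0]), (0.27, [308.0, 190.0])]
top bin_bar [(0.63, array([636.2,  -0.7, 171. ]))]
top bin_lip [(0.7, array([511.3,  28.2,  20. ]))]
top bin_heel [(0.97, array([613.6,   7. ,  12. ]))]
top slip [(0.66, array([503.1,  23.6,  12. ]))]
sc [(0.68, [307.0, 227.0]), (0.56, [317.0, 217.0])]
sc bin_bar [(0.63, array([631.9,  -5.5, 171. ]))]
sc bin_lip [(0.56, array([514.4,  15.2,  20. ]))]
sc bin_heel [(0.74, array([616. ,   1.8,  12. ]))]
sc slip [(0.53, array([503.4,  20.3,  12. ]))]
```

View pics/end.png

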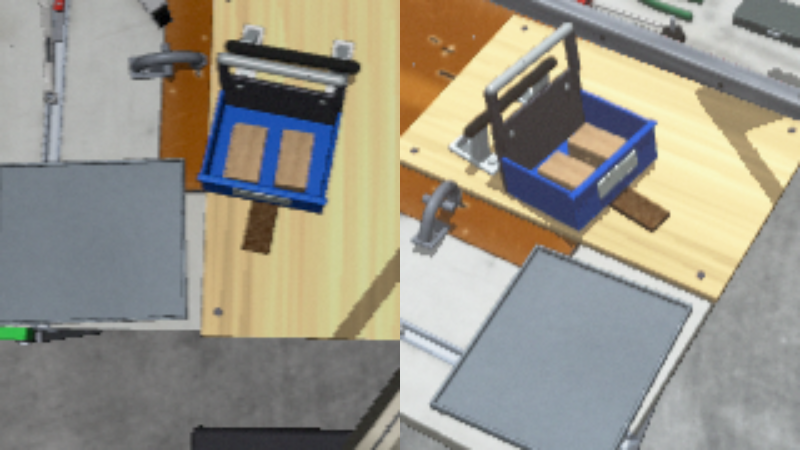

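The tray is empty, the four blocks are stacked in two columns in the bin, and the slip sits under the middle of its front. Handing in.

```bash
python3 -c "
from bench import r
print(r.hand_in())"
```

```text
the job is handed in; nothing more can be done
None
```

The job is handed in (no verdict was returned): the bin sits propped on the slip in front of its rest, all four blocks that were in the tray are in it, and the gripper touched none of the bystanders.

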